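# Ready the oil lights: brush the votive cup, turn the oil bottles over, tray them

## Robot

A 6-joint arm with a two-finger parallel gripper is mounted at the origin on the work surface. World frame = base frame: x ahead of the robot, y to its left, z up, the work surface at z = 0. Lengths are in m, angles in rad, forces in N, time in s.
With the tool pointing down it reaches from about 0.35 to 0.775 m from the base axis. Payload 7.3 kg.
Tool frame: the origin (TCP) lies between the finger pads; the fingertips stand 14 mm ahead of it and the grasp point (between the pads) lies 5 mm behind it; z points along the fingers, y is the line along which they close (so a half turn about z gives the same grasp; the last joint's range is limited). The gripper opens to 92 mm and grips with 3 to 60 N. Pads are 19 mm wide; open, the fingers measure 130 mm over their backs; the gripper's body (75 mm by 190 mm) begins 47 mm behind the grasp point.
Start: joints at [-1.309, 0.342, 1.524, -0, 1.275, -0.146], TCP at [0.208, -0.482, 0.241] pointing down, gripper open.
Joint ranges: [-2.53, 2.53], [-0.77, 2.02], [0.04, 2.7], [-1, 4.14], [0.28, 2.66], [-3.11, 3.11]. Speed limits (rad/s): [2.57, 2.57, 3.14, 3.14, 3.14, 3.14].

## Interface

Orientations are given as [roll, pitch, yaw] about the fixed x, y, z axes, in that order (R = Rz(yaw) Ry(pitch) Rx(roll)).
In Python, from cell import robot, eyes gives the robot as it stands. The module is installed in compiled form; this text tells all that it offers.
- The arm moves only by the shell command python3 -m handwheel 'ROWS' [FORCE]. ROWS is JSON, one flat list of numbers, 5 for each row, row after row: the shift along the world's x, y, z in mm, then the turn about the world's z in rad, then the opening, from 0 (shut) to 1 (fully open). In form: [x, y, z, spin, jaw, x, y, z, spin, jaw, ...]. A call has 1 to 8 rows; each row shifts and turns the commanded pose from where the row before left it; what a row does not reach is not made up. A row lasts 1/10 s, in which the tool goes at most 50 mm and 8.59 degrees, less where a joint would pass 70% of its speed; a pose out of reach is approached as far as the arm can. A call with a gripper value outside its range is refused whole. The fingers move at their own pace and stop on an object; FORCE is the grip in N (left out, the last holds). Time passes only in rows, so rows that do not move let the fingers close. It gives the time, the measured TCP pose, the force, the opening and the grip force at its end, in the units of the state.
- robot.observe(): the state, without advancing time (a new reading comes with each control period).
- eyes.read_camera(name): name is "scene" or "side" or "wrist"; returns (picture, depth): 480x640x3 uint8, blue, green, red; 480x640 float32, m along the optical axis (not along the pixel's ray), 0 where there is no reading.
- eyes.calibration(name): a dict with "fx", "fy", "cx", "cy" (pixels), "world_to_cam" (4x4, takes a point from world to camera coordinates). Camera axes: x right, y down, z forward; pixel columns grow to the right and rows downward; lengths in m; the calibration is good to about 2 mm. A picture is of the moment at which its call begins: read the wrist's pose just before it. calibration takes no time and is no camera call; for the wrist camera it gives the pose at the moment of the call.
- robot.hand_in(): hands the job in; it is judged then, once.
The state is a dict: "time": time; "qpos": joint angles; "qvel": joint speeds; "joint_efforts": joint torques, N m; "tool_pos": TCP position; "tool_rot": TCP orientation; "contact_force": force on the tool from outside, world axes, zero at the start; "torque": the same for the moment, N m; "opening": finger opening in m; "grip_force": force on a finger pad.
Only numpy, scipy, OpenCV 4.12 (cv2) and the standard library are available. Lean on these libraries where they do the work, as an engineer would, in place of code of your own. Each camera call takes 0.05 s, during which the arm holds its last target. There are 200 camera calls.

## Task

Get things ready for tonight's oil lights: take the brush out of its holder, brush out the glass votive cup with two full strokes (down to the bottom, up to about the rim, down and up again) and stand the brush back in its holder. Then take the corked oil bottles one after another, from the shortest to the tallest: turn each one upside down, hold it so for a moment, turn it upright again and stand it on the steel tray. There are two or three bottles; do not ram the brush into the glass, leave the cup standing on the board, and do not disturb the menorah, the dreidels or the walnut box.

Things in the scene. Friction and masses are not known exactly. Their poses are not given: they have to be found in the camera images.
- bottle_small: corked round oil bottle, green glass, the shortest of three: 86 mm tall in all, standing on a heavy foot 52 mm wide and 10 mm high (its centre of mass is low), straight body 44 mm in diameter from the foot up to 46 mm, then a shoulder, a 22 mm neck and a firmly fixed cork 18 mm tall, 26 mm wide. About 140 g. Origin: centre of its underside; z runs up towards the cork. May be absent.
- bottle_medium: corked round oil bottle, green glass, the middle one of three: 106 mm tall in all, standing on a heavy foot 58 mm wide and 10 mm high (its centre of mass is low), straight body 50 mm in diameter from the foot up to 66 mm, then a shoulder, a 22 mm neck and a firmly fixed cork 18 mm tall, 26 mm wide. About 200 g. Origin: centre of its underside; z runs up towards the cork. May be absent.
- bottle_large: corked round oil bottle, green glass, the tallest of three: 126 mm tall in all, standing on a heavy foot 64 mm wide and 10 mm high (its centre of mass is low), straight body 56 mm in diameter from the foot up to 86 mm, then a shoulder, a 22 mm neck and a firmly fixed cork 18 mm tall, 26 mm wide. About 260 g. Origin: centre of its underside; z runs up towards the cork. May be absent.
- tray: steel tray, fixed, 150 mm (its x) by 320 mm (its y) outside, with walls 4 mm thick and 12 mm high; its floor is 4 mm above the board. Origin: centre of its underside; z up. The bottles finally stand on it.
- cup: glass votive cup, loose, about 250 g, 85 mm tall, outside 68 mm in diameter at the foot and 76 mm at the rim, walls 4 mm, inner floor 6 mm above its underside, heavy bottom, open at the top. Origin: centre of its underside; z up.
- brush: round bottle brush, 180 mm long, about 90 g, standing head down in its holder: bristle head 36 mm in diameter over the lowest 60 mm (stiff, with a flat end), thin 10 mm steel stem, then a round wooden handle 22 mm in diameter from 100 to 180 mm. Origin: centre of the head's flat end; z runs along the brush to the handle's end.
- holder: white ceramic brush holder, fixed: a square pot, 62 mm outside, 50 mm inside, 65 mm tall, inner floor 6 mm above the board. Origin: centre of its underside; z up.
- menorah: ceramic menorah, sky blue, about 265 mm wide (its y) and 205 mm tall, bystander. Origin: centre of its underside.
- walnut_box: lidded walnut box with a sliding door, 108 x 178 mm (x, y), 72 mm tall, bystander. Origin: centre of its underside.
- dreidel_a: orange plastic dreidel lying on its side, 26 mm square, about 60 mm long, bystander. Origin: middle of its underside.
- dreidel_b: the other orange plastic dreidel, alike, bystander.
Not all that is in view belongs to the job. Of the things shaped like the brush, the white one is meant.

How it is judged:
On the way, in this order (a step that is already met when the one before it is completed fails the run):
1. the brush's end is at the bottom of the cup (within 14 mm of its inner floor) (horizontal distance between brush and cup below 0.02 m and z of brush in the frame of cup below 0.02 m), for 0.1 s.
2. the brush is drawn up, its end at least 50 mm above the cup's underside and over the cup (horizontal distance between brush and cup below 0.03 m and z of brush in the frame of cup above 0.05 m), for 0.1 s.
3. the brush's end is at the bottom of the cup a second time (all of step 1), for 0.1 s.
4. the brush is drawn up a second time (all of step 2), for 0.1 s.
5. the brush stands in its holder (horizontal distance between brush and holder below 0.02 m and height (world z) of brush below 0.02 m and angle between brush's own z axis and vertical below 0.25 rad), for 0.2 s.
6. the shortest bottle is turned upside down (tilted more than 2.4 rad from upright) for 0.3 s (angle between bottle_small's own z axis and vertical above 2.4 rad), for 0.3 s.
7. the middle-sized bottle is turned upside down (tilted more than 2.4 rad from upright) for 0.3 s (angle between bottle_medium's own z axis and vertical above 2.4 rad), for 0.3 s.
8. the tallest bottle is turned upside down (tilted more than 2.4 rad from upright) for 0.3 s (angle between bottle_large's own z axis and vertical above 2.4 rad), for 0.3 s.
At the end, for the whole second after the job is handed in: Every bottle present stands upright (within 0.1 rad) and still on the tray floor, its axis inside the tray's walls; the brush stands in its holder, its end within 20 mm of the holder's axis and below 20 mm height, within 0.25 rad of upright; the cup stands upright on the board (all of step 5 and x of bottle_small in the frame of tray between -0.07 and 0.07 m and y of bottle_small in the frame of tray between -0.155 and 0.155 m and z of each of bottle_small, bottle_medium, bottle_large in the frame of tray below 0.012 m and angle between each of bottle_small, bottle_medium, bottle_large, cup's own z axis and vertical below 0.1 rad and linear speed of each of bottle_small, bottle_medium, bottle_large below 0.02 m/s and x of bottle_medium in the frame of tray between -0.07 and 0.07 m and y of bottle_medium in the frame of tray between -0.155 and 0.155 m and x of bottle_large in the frame of tray between -0.07 and 0.07 m and y of bottle_large in the frame of tray between -0.155 and 0.155 m and height (world z) of cup below 0.01 m); the robot touches nothing.
It fails at once if the brush is rammed into the cup with more than 25 N (contact force between brush and cup above 25 N).
It fails at once if the cup is tipped over (more than 0.6 rad) (angle between cup's own z axis and vertical above 0.6 rad).
It fails at once if the menorah, the walnut box or a dreidel is moved more than 30 mm (distance of any of menorah, walnut_box, dreidel_a, dreidel_b from where it was at the start of the episode above 0.03 m).
Of bottle_small, bottle_medium, bottle_large only 2 to 3 are there at a start; the rules pass over those that are not, and their reading is None.
At some moment in a run one of bottle_small, bottle_medium, bottle_large, cup may be knocked a few centimetres aside while the robot is not near it.
It also fails if it takes over 210 s, if anything falls off the work surface, if the arm or the gripper's body presses on something with over 40 N, if the wrist force passes 120 N, or if a joint passes its speed limit or range.

## Working session

There is one attempt and no reset: what is moved stays moved. The work goes in short steps, Python scripts to look and compute and a shell command to move; the robot and the scene stay as the last step left them, time stands still between calls to the robot, and variables do not carry over. Pictures are saved under pics/ and viewed, at most 14 in all, crops included, and the job is handed in when it is done.

```bash
mkdir -p pics; ls
cat > h.py <<'E'
import numpy as np, cv2
from cell import robot, eyes
def shot(n,save=None):
    c=eyes.calibration(n); im,d=eyes.read_camera(n)
    if save: cv2.imwrite(f'pics/{save}.png',im); np.savez(f'pics/{save}.npz',d=d,im=im,W=c['world_to_cam'],k=[c['fx'],c['fy'],c['cx'],c['cy']])
    return im,d,c
def cloud(d,W,k):
    v,u=np.indices(d.shape); P=np.stack([(u-k[2])/k[0]*d,(v-k[3])/k[1]*d,d,np.ones_like(d)],-1)
    Q=P@np.linalg.inv(W).T; Q=Q[...,:3]; Q[d<=0]=np.nan; return Q
def load(s):
    z=np.load(f'pics/{s}.npz'); return z['im'],z['d'],z['W'],z['k']
E
python3 - <<'E'
from h import *
print(robot.observe())
for n in('scene','side','wrist'):
    im,d,c=shot(n,n+'0'); print(n,np.linalg.inv(c['world_to_cam']).round(3).tolist(),c['fx'])
E
```

```text
pics
{'time': 0.0, 'qpos': array([-1.30901659e+00,  3.42700739e-01,  1.52503550e+00, -2.96235942e-05,
        1.27540365e+00, -1.45985768e-01]), 'qvel': array([-0.00087471, -0.00116842,  0.0004813 ,  0.00039479, -0.00057657,
       -0.00107709]), 'joint_efforts': array([ 8.06163916e-04, -4.31237125e+01, -2.44215292e+01,  7.19665736e-02,
        5.59730467e-02, -1.35952723e-04]), 'tool_pos': array([ 0.20810876, -0.48155823,  0.24004991]), 'tool_rot': array([-3.14005776e+00, -1.97046447e-04,  4.07774002e-01]), 'contact_force': array([-0.57172728, -0.52713168,  1.10111176]), 'torque': array([-0.02200061,  0.04150658, -0.02197134]), 'grip_force': 0.0, 'opening': 0.09178446504538403}
scene [[-0.836, 0.417, -0.357, 1.057], [0.548, 0.628, -0.553, 0.768], [-0.007, -0.658, -0.753, 0.986], [0.0, 0.0, 0.0, 1.0]] 578.579631564571
side [[-0.797, -0.344, 0.497, -0.013], [-0.604, 0.458, -0.652, 0.915], [-0.003, -0.82, -0.572, 0.775], [0.0, 0.0, 0.0, 1.0]] 525.237424251178
wrist [[0.397, -0.873, -0.284, 0.285], [-0.918, -0.378, -0.122, -0.448], [-0.001, 0.309, -0.951, 0.384], [0.0, 0.0, 0.0, 1.0]] 411.53861718461485
```

```bash
python3 -m handwheel --help 2>&1 | head -30
```

```text
invalid input: not JSON, or not a number
```

View pics/scene0.png

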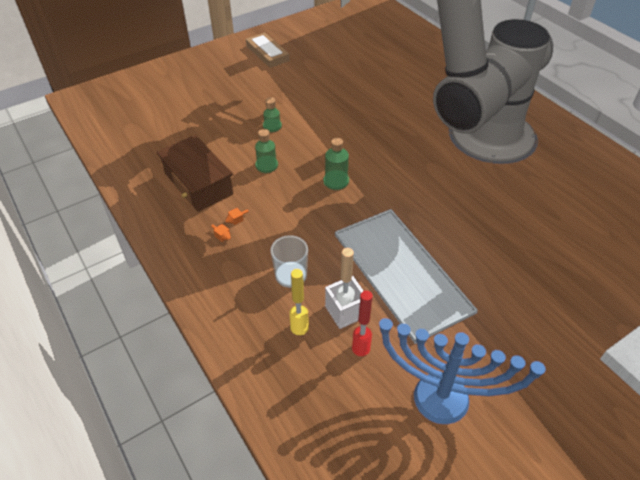

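View pics/side0.png

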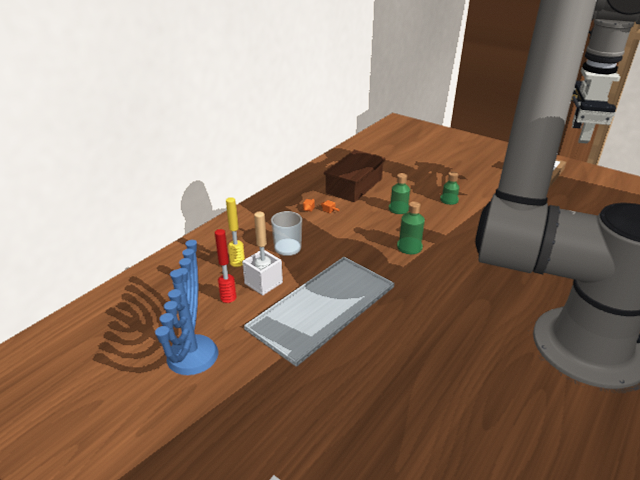

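```bash
cat > seg.py <<'E'
from h import *
from scipy import ndimage as nd
def masks(im):
    hsv=cv2.cvtColor(im,cv2.COLOR_BGR2HSV).astype(int); H,S,V=hsv[...,0],hsv[...,1],hsv[...,2]
    return dict(green=(H>55)&(H<90)&(S>90),yellow=(H>22)&(H<34)&(S>180),red=((H<4)|(H>176))&(S>200)&(V>90),orange=(H>4)&(H<14)&(S>215)&(V>150),
      blue=(H>98)&(H<115)&(S>120),white=(S<25)&(V>150))
def report(s,lo=(.15,-.75),hi=(.9,.6)):
    im,d,W,k=load(s); Q=cloud(d,W,k)
    for n,m in masks(im).items():
        ok=m&np.isfinite(Q[...,2])&(Q[...,2]>.004)&(Q[...,2]<.3)&(Q[...,0]>lo[0])&(Q[...,0]<hi[0])&(Q[...,1]>lo[1])&(Q[...,1]<hi[1])
        L,N=nd.label(nd.binary_closing(ok,iterations=2))
        for i in range(1,N+1):
            w=(L==i)&ok
            if w.sum()<40: continue
            P=Q[w]; v,u=np.where(w); top=P[P[:,2]>P[:,2].max()-.012]
            print(s,n,w.sum(),'px',int(u.mean()),int(v.mean()),'min',P.min(0).round(3),'max',P.max(0).round(3),'topc',top.mean(0).round(3))
E
python3 - <<'E'
from seg import *
report('scene0');report('side0')
E
```

```text
scene0 green 174 px 272 122 min [ 0.457 -0.367  0.005] max [ 0.497 -0.324  0.056] topc [ 0.467 -0.337  0.05 ]
scene0 green 138 px 339 156 min [ 0.428 -0.097  0.08 ] max [ 0.476 -0.052  0.103] topc [ 0.452 -0.068  0.095]
scene0 green 249 px 266 163 min [ 0.545 -0.232  0.004] max [ 0.592 -0.194  0.055] topc [ 0.575 -0.202  0.048]
scene0 green 343 px 335 178 min [ 0.432 -0.096  0.005] max [ 0.483 -0.043  0.065] topc [ 0.466 -0.056  0.057]
scene0 blue 40 px 478 350 min [0.588 0.511 0.177] max [0.607 0.529 0.188] topc [0.597 0.52  0.184]
scene0 blue 47 px 497 357 min [0.568 0.536 0.169] max [0.589 0.553 0.186] topc [0.579 0.544 0.183]
scene0 blue 64 px 517 362 min [0.55  0.559 0.172] max [0.571 0.577 0.188] topc [0.56  0.568 0.184]
scene0 blue 43 px 430 369 min [0.621 0.457 0.08 ] max [0.648 0.486 0.099] topc [0.641 0.465 0.092]
scene0 blue 82 px 536 369 min [0.533 0.583 0.153] max [0.552 0.6   0.187] topc [0.542 0.592 0.184]
scene0 blue 57 px 471 371 min [0.583 0.504 0.109] max [0.611 0.545 0.149] topc [0.586 0.54  0.144]
scene0 blue 670 px 463 396 min [0.547 0.455 0.004] max [0.661 0.59
[... 979 characters left out ...]
px 226 288 min [0.658 0.317 0.004] max [0.691 0.35  0.064] topc [0.672 0.336 0.059]
side0 blue 3851 px 185 320 min [0.529 0.39  0.004] max [0.697 0.599 0.209] topc [0.61  0.495 0.205]
side0 white 45 px 593 121 min [ 0.153 -0.415  0.294] max [ 0.2   -0.394  0.3  ] topc [ 0.174 -0.404  0.297]
side0 white 73 px 586 134 min [ 0.175 -0.432  0.241] max [ 0.193 -0.415  0.272] topc [ 0.18  -0.424  0.265]
side0 white 646 px 285 232 min [0.657 0.072 0.004] max [0.732 0.144 0.09 ] topc [0.696 0.116 0.084]
side0 white 905 px 265 269 min [0.615 0.21  0.004] max [0.684 0.279 0.101] topc [0.648 0.243 0.094]
side0 white 2539 px 303 313 min [0.436 0.147 0.004] max [0.582 0.392 0.017] topc [0.512 0.275 0.007]
```

```bash
cat > fit.py <<'E'
from h import *
from scipy.optimize import least_squares
def cyl(P,r):  # known-radius vertical axis fit
    f=lambda c:np.hypot(P[:,0]-c[0],P[:,1]-c[1])-r
    return least_squares(f,P[:,:2].mean(0),loss='soft_l1',f_scale=.002).x
def near(Q,x,y,R,z0,z1):
    Q=Q.reshape(-1,3); return Q[(np.hypot(Q[:,0]-x,Q[:,1]-y)<R)&(Q[:,2]>z0)&(Q[:,2]<z1)]
E
python3 - <<'E'
from fit import *
for s in('scene0','side0'):
    im,d,W,k=load(s);Q=cloud(d,W,k)
    for n,(x,y,R,z0,z1,r) in dict(handle=(.65,.245,.03,.11,.175,.011),handletop=(.65,.245,.03,.178,.2,.0055),cuprim=(.698,.108,.045,.079,.095,.036),
       small=(.472,-.345,.05,.012,.044,.022),medium=(.567,-.215,.05,.012,.062,.025),large=(.455,-.07,.05,.012,.08,.028),
       corks=(.472,-.345,.05,.07,.1,.013),corkm=(.567,-.215,.05,.09,.12,.013),corkl=(.455,-.07,.05,.11,.14,.013)).items():
        P=near(Q,x,y,R,z0,z1)
        print(s,n,len(P), (cyl(P,r).round(4) if len(P)>5 else ''), P.mean(0).round(3) if len(P) else '', P[:,2].max().round(3) if len(P) else '')
im=load('side0')[0]; cv2.imwrite('pics/crop1.png',cv2.resize(im[180:320,180:320],None,fx=4,fy=4,interpolation=2))
# tray from low cloud
E
```

```text
scene0 handle 248 [0.6511 0.2431] [0.656 0.25  0.143] 0.175
scene0 handletop 111 [0.653  0.2458] [0.653 0.246 0.184] 0.188
scene0 cuprim 256 [0.6958 0.1078] [0.695 0.107 0.083] 0.088
scene0 small 166 [ 0.4714 -0.3522] [ 0.479 -0.337  0.028] 0.044
scene0 medium 310 [ 0.5636 -0.2235] [ 0.572 -0.206  0.037] 0.062
scene0 large 495 [ 0.4498 -0.0788] [ 0.463 -0.062  0.047] 0.08
scene0 corks 90 [ 0.4714 -0.3514] [ 0.474 -0.347  0.081] 0.088
scene0 corkm 105 [ 0.5634 -0.223 ] [ 0.566 -0.219  0.101] 0.108
scene0 corkl 115 [ 0.4496 -0.0791] [ 0.453 -0.075  0.121] 0.13
side0 handle 251 [0.6513 0.2395] [0.645 0.245 0.143] 0.175
side0 handletop 76 [0.6481 0.2427] [0.648 0.243 0.185] 0.19
side0 cuprim 219 [0.6937 0.1042] [0.693 0.104 0.084] 0.09
side0 small 165 [ 0.4725 -0.357 ] [ 0.466 -0.341  0.027] 0.044
side0 medium 295 [ 0.5644 -0.2281] [ 0.555 -0.211  0.036] 0.062
side0 large 532 [ 0.4504 -0.0833] [ 0.441 -0.063  0.045] 0.08
side0 corks 84 [ 0.472 -0.356] [ 0.47  -0.351  0.083] 0.092
side0 corkm 86 [ 0.5642 -0.2278] [ 0.561 -0.223  0.103] 0.111
side0 corkl 115 [ 0.4504 -0.0825] [ 0.448 -0.077  0.122] 0.13
```

View pics/crop1.png

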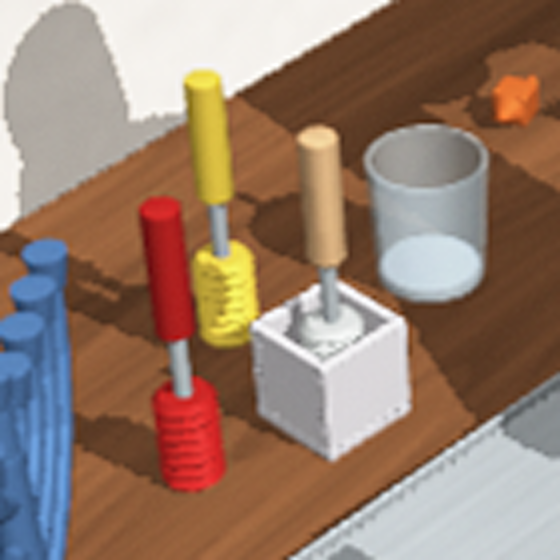

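```bash
H="python3 -m handwheel"
python3 -m handwheel '[0,0,30,0,0.5, 22,36,0,0,0.5, 22,36,0,0,0.5, 22,36,0,0,0.5, 22,36,0,0,0.5, 22,36,0,0,0.5, 22,36,0,0,0.5, 22,36,0,0,0.5]' 15
python3 -m handwheel '[22,36,0,0,0.5, 22,36,0,0,0.5, 22,36,0,0,0.5, 22,36,0,0,0.5, 22,36,0,0,0.5, 22,36,0,0,0.5, 22,36,0,0,0.5, 22,36,0,0,0.5]'
python3 -m handwheel '[22,36,0,0,0.5, 22,36,0,0,0.5, 22,36,0,0,0.5, 22,36,0,0,0.5, 0,0,0,0,0.5, 0,0,0,0,0.5]'
```

```text
time: 0.95
tool_pos: [0.3627, -0.2283, 0.2707]
tool_rot: [3.142, 0.0, 0.407]
contact_force: [0.4, 0.0, 0.0]
opening: 0.046
grip_force: 0.0
time: 1.75
tool_pos: [0.5388, 0.0598, 0.2705]
tool_rot: [3.142, 0.0, 0.408]
contact_force: [-0.2, -0.6, 0.5]
opening: 0.0457
grip_force: 0.0
time: 2.35
tool_pos: [0.626, 0.2028, 0.2694]
tool_rot: [-3.142, 0.002, 0.409]
contact_force: [-0.6, 0.1, 1.1]
opening: 0.0461
grip_force: 0.0
```

Run:
```python
from fit import *
im,d,c=shot('wrist','w1'); im,d,W,k=load('w1'); Q=cloud(d,W,k)
for n,(x,y,R,z0,z1,r) in dict(handle=(.65,.245,.03,.11,.175,.011),top=(.65,.245,.03,.178,.2,.0055),rim=(.65,.243,.06,.058,.075,.028),cup=(.695,.106,.05,.078,.095,.036)).items():
    P=near(Q,x,y,R,z0,z1); print(n,len(P),P.mean(0).round(4) if len(P) else '',cyl(P,r).round(4) if len(P)>9 else '')
    if n=='rim' and len(P): print(P.min(0).round(3),P.max(0).round(3))
```

```text
handle 468 [0.6596 0.2402 0.1467] [0.6506 0.2409]
top 1158 [0.6519 0.2408 0.1851] [0.6519 0.2408]
rim 2533 [0.6567 0.2437 0.0641] [0.6464 0.2454]
[0.617 0.211 0.058] [0.685 0.278 0.067]
cup 1830 [0.696  0.1021 0.0835] [0.6948 0.1051]
```

View pics/w1.png

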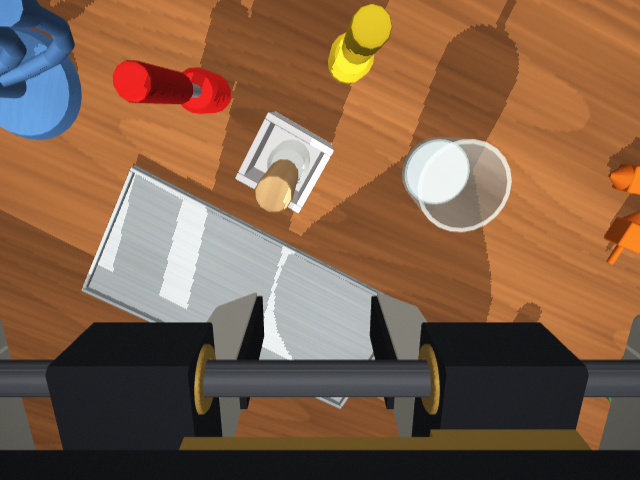

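```bash
python3 -m handwheel '[12,20,0,0,0.5, 13,18,0,0,0.5, 0,0,0,0,0.5, 0,0,-27,0,0.5, 0,0,-27,0,0.5, 0,0,-27,0,0.5, 0,0,-26,0,0.5, 0,0,0,0,0.5]' 20
python3 -m handwheel '[0,0,0,0,0.1, 0,0,0,0,0.1, 0,0,0,0,0.1, 0,0,0,0,0.1, 0,0,0,0,0.1]' 20
python3 -m handwheel '[0,0,10,0,0.1, 0,0,25,0,0.1, 0,0,25,0,0.1, 0,0,25,0,0.1, 0,0,20,0,0.1, 0,0,0,0,0.1, 0,0,0,0,0.1]'
python3 - <<'E'
from fit import *
for s in('scene','side'):
    shot(s,s+'1'); im,d,W,k=load(s+'1'); Q=cloud(d,W,k)
    P=near(Q,.651,.242,.035,.09,.2); print([ (z,p.mean(0).round(3)) for z in (.1,.12,.14,.16,.18) if len(p:=P[abs(P[:,2]-z)<.01])])
    P=near(Q,.695,.105,.05,.078,.095); print(cyl(P,.036).round(4))
E
```

```text
time: 3.2
tool_pos: [0.6488, 0.2378, 0.16]
tool_rot: [-3.141, 0.008, 0.406]
contact_force: [0.5, 0.0, -0.6]
opening: 0.0459
grip_force: 0.0
time: 3.7
tool_pos: [0.6518, 0.2403, 0.1654]
tool_rot: [3.141, -0.003, 0.408]
contact_force: [-0.8, -0.4, 6.1]
opening: 0.0212
grip_force: 20.0
time: 4.4
tool_pos: [0.6511, 0.24, 0.2683]
tool_rot: [3.141, 0.0, 0.408]
contact_force: [0.5, 0.8, -1.1]
opening: 0.0214
grip_force: 20.0
[(0.12, array([0.657, 0.253, 0.12 ])), (0.14, array([0.658, 0.253, 0.141])), (0.16, array([0.654, 0.248, 0.163])), (0.18, array([0.653, 0.246, 0.179]))]
[0.6959 0.1078]
[(0.1, array([0.642, 0.248, 0.108])), (0.12, array([0.642, 0.247, 0.12 ])), (0.14, array([0.642, 0.247, 0.14 ])), (0.16, array([0.644, 0.245, 0.163])), (0.18, array([0.647, 0.242, 0.179]))]
[0.6933 0.1044]
```

```bash
python3 -m handwheel '[11,-34,0,0,0.1, 11,-34,0,0,0.1, 11,-34,0,0,0.1, 11,-33,0,0,0.1, 0,0,0,0,0.1, 0,0,0,0,0.1, 0,0,0,0,0.1]' 20
python3 - <<'E'
from fit import *
for s in('scene','side'):
    shot(s,s+'2'); im,d,W,k=load(s+'2'); Q=cloud(d,W,k)
    P=near(Q,.695,.105,.04,.11,.155); print(cyl(P,.018).round(4),P[:,2].min())
    P=near(Q,.695,.105,.05,.078,.095); print(cyl(P,.036).round(4))
E
```

```text
time: 5.2
tool_pos: [0.6948, 0.106, 0.2678]
tool_rot: [-3.141, 0.001, 0.409]
contact_force: [-1.1, -0.6, -1.9]
opening: 0.0218
grip_force: 20.0
[0.6926 0.1072] 0.11002556713637524
[0.6959 0.1078]
[0.6954 0.1037] 0.11042572123314387
[0.6936 0.1042]
```

```bash
python3 -m handwheel '[1,0,-20,0,0.1, 0,0,-20,0,0.1, 0,0,-20,0,0.1, 0,0,-18,0,0.1, 0,0,-10,0,0.1, 0,0,-6,0,0.1, 0,0,0,0,0.1, 0,0,0,0,0.1]' 20
python3 -m handwheel '[0,0,-1,0,0.1, 0,0,-1,0,0.1, 0,0,0,0,0.1]'
```

```text
time: 6.1
tool_pos: [0.6966, 0.1053, 0.1757]
tool_rot: [3.141, -0.001, 0.408]
contact_force: [0.7, -0.7, -1.6]
opening: 0.0215
grip_force: 20.0
time: 6.4
tool_pos: [0.6963, 0.105, 0.173]
tool_rot: [3.141, -0.0, 0.408]
contact_force: [-0.2, -0.0, -1.2]
opening: 0.0216
grip_force: 20.0
```

```bash
python3 -m handwheel '[0,0,-1,0,0.1, 0,0,-1,0,0.1, 0,0,-1,0,0.1, 0,0,0,0,0.1, 0,0,0,0,0.1]'
python3 -m handwheel '[0,0,15,0,0.1, 0,0,20,0,0.1, 0,0,20,0,0.1, 0,0,12,0,0.1, 0,0,0,0,0.1, 0,0,0,0,0.1, 0,0,0,0,0.1]'
python3 -m handwheel '[0,0,-20,0,0.1, 0,0,-20,0,0.1, 0,0,-15,0,0.1, 0,0,-8,0,0.1, 0,0,-4,0,0.1, 0,0,0,0,0.1, 0,0,0,0,0.1, 0,0,0,0,0.1]'
```

```text
time: 6.9
tool_pos: [0.6962, 0.105, 0.1697]
tool_rot: [3.142, 0.0, 0.408]
contact_force: [-0.1, 0.0, -0.6]
opening: 0.0219
grip_force: 20.0
time: 7.6
tool_pos: [0.6957, 0.105, 0.2352]
tool_rot: [-3.141, 0.002, 0.408]
contact_force: [-0.4, -0.5, -0.9]
opening: 0.022
grip_force: 20.0
time: 8.4
tool_pos: [0.6966, 0.1051, 0.1707]
tool_rot: [3.141, -0.002, 0.408]
contact_force: [0.2, 0.4, -0.6]
opening: 0.0218
grip_force: 20.0
```

```bash
python3 -m handwheel '[0,0,20,0,0.1, 0,0,25,0,0.1, 0,0,15,0,0.1, 0,0,0,0,0.1, 0,0,0,0,0.1, 0,0,20,0,0.1, 0,0,20,0,0.1, 0,0,0,0,0.1]'
python3 -m handwheel '[-11,34,0,0,0.1, -11,34,0,0,0.1, -11,34,0,0,0.1, -12,35,0,0,0.1, 0,0,0,0,0.1, 0,0,0,0,0.1, 0,0,0,0,0.1]'
python3 - <<'E'
from fit import *
for s in('scene','side'):
    shot(s,s+'3'); im,d,W,k=load(s+'3'); Q=cloud(d,W,k)
    P=near(Q,.651,.242,.03,.11,.16); print(cyl(P,.018).round(4),P[:,2].min())
    P=near(Q,.651,.243,.05,.055,.075); print(P.min(0),P.max(0))
E
```

```text
time: 9.2
tool_pos: [0.697, 0.1051, 0.2715]
tool_rot: [3.14, -0.003, 0.408]
contact_force: [0.5, 0.1, -0.6]
opening: 0.0217
grip_force: 20.0
time: 9.9
tool_pos: [0.6513, 0.241, 0.2684]
tool_rot: [3.141, 0.002, 0.407]
contact_force: [0.3, 0.2, -1.0]
opening: 0.0215
grip_force: 20.0
[0.649  0.2422] 0.1108862277850513
[0.61973113 0.21376378 0.05528305] [0.68562665 0.28039374 0.06867708]
[0.6522 0.2379] 0.11179640335240337
[0.61569909 0.21010169 0.0550156 ] [0.68653689 0.2791509  0.07055332]
```

```bash
python3 -m handwheel '[1,4,0,0,0.1, 0,0,-25,0,0.1, 0,0,-25,0,0.1, 0,0,-25,0,0.1, 0,0,-18,0,0.1, 0,0,-5,0,0.1, 0,0,0,0,0.1, 0,0,0,0,0.1]'
python3 -m handwheel '[0,0,-2,0,0.1, 0,0,-2,0,0.1, 0,0,0,0,0.1, 0,0,0,0,0.1]'
```

```text
time: 10.8
tool_pos: [0.653, 0.246, 0.173]
tool_rot: [3.141, -0.002, 0.407]
contact_force: [-0.8, -0.6, -1.3]
opening: 0.0216
grip_force: 20.0
time: 11.2
tool_pos: [0.6522, 0.2461, 0.1679]
tool_rot: [3.142, -0.0, 0.408]
contact_force: [-0.3, 0.1, -1.2]
opening: 0.0217
grip_force: 20.0
```

```bash
python3 -m handwheel '[0,0,-2,0,0.1, 0,0,0,0,0.1, 0,0,0,0,0.5, 0,0,0,0,0.5, 0,0,0,0,0.5, 0,0,0,0,0.5, 0,0,25,0,0.5, 0,0,30,0,0.5]'
python3 -m handwheel '[0,0,30,0,0.5, 0,0,20,0,0.5, -22,-36,0,0,0.8, -22,-36,0,0,0.8, -15,-36,0,0,0.8, -15,-36,0,0,0.8, 0,0,0,0,0.8, 0,0,0,0,0.8]'
python3 - <<'E'
from fit import *
for s in('scene','side'):
    shot(s,s+'4'); im,d,W,k=load(s+'4'); Q=cloud(d,W,k)
    for n,(x,y,R,z0,z1,r) in dict(handle=(.65,.245,.03,.11,.175,.011),handletop=(.65,.245,.03,.178,.2,.0055),cuprim=(.698,.108,.045,.079,.095,.036),
       small=(.472,-.354,.05,.012,.044,.022),medium=(.564,-.225,.05,.012,.062,.025),large=(.45,-.08,.05,.012,.08,.028)).items():
        P=near(Q,x,y,R,z0,z1); print(s,n,len(P),cyl(P,r).round(4) if len(P)>5 else '',P[:,2].max().round(3) if len(P) else '')
im,d,W,k=load('side4'); Q=cloud(d,W,k).reshape(-1,3)
P=Q[(Q[:,0]>.38)&(Q[:,0]<.62)&(Q[:,1]>.05)&(Q[:,1]<.42)&(Q[:,2]>.009)&(Q[:,2]<.02)]
P=P[P[:,0]<.61]; print('tray',cv2.minAreaRect(P[:,:2].astype(np.float32)*1000))
P=cloud(*load('scene4')[1:]).reshape(-1,3);P=P[(P[:,0]>.38)&(P[:,0]<.61)&(P[:,1]>.05)&(P[:,1]<.42)&(P[:,2]>.009)&(P[:,2]<.02)];print(cv2.minAreaRect(P[:,:2].astype(np.float32)*1000))
E
```

```text
time: 12.0
tool_pos: [0.6515, 0.2458, 0.2197]
tool_rot: [-3.141, 0.004, 0.408]
contact_force: [0.3, 1.1, 0.3]
opening: 0.0459
grip_force: 0.0
time: 12.8
tool_pos: [0.5784, 0.1016, 0.2714]
tool_rot: [3.141, -0.001, 0.406]
contact_force: [0.3, 0.7, 0.2]
opening: 0.0733
grip_force: 0.0
scene handle 243 [0.651  0.2488] 0.175
scene handletop 109 [0.6525 0.2512] 0.188
scene cuprim 255 [0.6958 0.1079] 0.088
scene small 157 [ 0.4715 -0.3523] 0.044
scene medium 307 [ 0.5635 -0.2235] 0.062
scene large 496 [ 0.45  -0.079] 0.08
side handle 253 [0.6513 0.2452] 0.175
side handletop 75 [0.648  0.2485] 0.19
side cuprim 227 [0.6937 0.1042] 0.091
side small 167 [ 0.4725 -0.3574] 0.044
side medium 296 [ 0.5641 -0.2281] 0.062
side large 546 [ 0.4505 -0.0834] 0.08
tray ((491.9434814453125, 227.37710571289062), (324.63873291015625, 153.86380004882812), 84.67215728759766)
((493.62969970703125, 231.9900665283203), (321.822998046875, 152.1852264404297), 84.66600799560547)
```

View pics/side4.png

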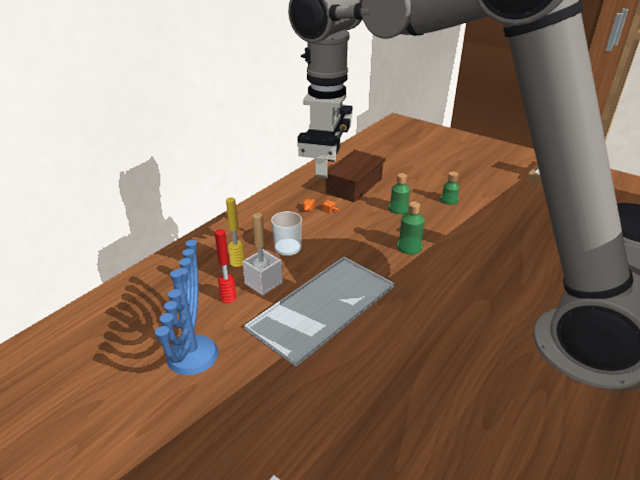

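```bash
python3 -m handwheel '[-9,-38,0,0,0.8, -9,-38,0,0,0.8, -9,-38,0,0,0.8, -9,-38,0,0,0.8, -9,-38,0,0,0.8, -9,-38,0,0,0.8, -9,-38,0,0,0.8, -9,-38,0,0,0.8]'
python3 -m handwheel '[-9,-38,0,0,0.8, -9,-38,0,0,0.8, -9,-38,0,0,0.8, -7,-38,0,0,0.8, 0,0,-40,0,0.8, 0,0,-40,0,0.8, 0,0,0,0,0.8, 0,0,0,0,0.8]'
python3 - <<'E'
from fit import *
print(robot.observe()['tool_pos'])
for s in('wrist','scene','side'):
    shot(s,s+'5'); im,d,W,k=load(s+'5'); Q=cloud(d,W,k)
    for n,(x,y,R,z0,z1,r) in dict(small=(.472,-.354,.05,.012,.044,.022),cork=(.472,-.354,.025,.078,.1,.007)).items():
        P=near(Q,x,y,R,z0,z1); print(s,n,len(P),cyl(P,r).round(4) if len(P)>5 else '',P.mean(0) if len(P) else '')
E
```

```text
time: 13.7
tool_pos: [0.5068, -0.2025, 0.2705]
tool_rot: [-3.142, -0.0, 0.41]
contact_force: [0.7, -0.3, -0.8]
opening: 0.0733
grip_force: 0.0
time: 14.5
tool_pos: [0.4732, -0.3535, 0.191]
tool_rot: [-3.141, 0.0, 0.409]
contact_force: [-0.1, 0.1, 0.7]
opening: 0.0736
grip_force: 0.0
[ 0.47320347 -0.35347878  0.19098771]
wrist small 428 [ 0.4713 -0.3554] [ 0.48814746 -0.34778918  0.02884757]
wrist cork 1340 [ 0.4725 -0.3548] [ 0.47251986 -0.35483387  0.08528908]
scene small 162 [ 0.4714 -0.3522] [ 0.47903131 -0.33727639  0.02862899]
scene cork 64 [ 0.4739 -0.3492] [ 0.47373968 -0.34924663  0.08320252]
side small 165 [ 0.4725 -0.357 ] [ 0.46604777 -0.34113381  0.02676014]
side cork 63 [ 0.471  -0.3523] [ 0.4712401  -0.35285215  0.08578449]
```

```bash
python3 -m handwheel '[-1,-1,-37,0,0.8, 0,0,-37,0,0.8, 0,0,-37,0,0.8, 0,0,-37,0,0.8, 0,0,0,0,0.8, 0,0,0,0,0.2, 0,0,0,0,0.2, 0,0,0,0,0.2]' 6
python3 -m handwheel '[-5,-2,1,0,0.2, -5,-2,1,0,0.2, -5,-2,0,0,0.2, -6,-3,0,0,0.2, -6,-2,0,0,0.2, -5,-3,-1,0,0.2, 0,0,0,0,0.2, 0,0,0,0,0.2]'
python3 - <<'E'
from h import *
a=[cv2.resize(shot(s,s+'6')[0],(400,300)) if s=='wrist' else shot(s,s+'6')[0] for s in('wrist','scene','side')]
z=[cv2.resize(a[1][60:180,190:350],(400,300)),cv2.resize(a[2][110:260,380:580],(400,300))]
cv2.imwrite('pics/m6.png',np.vstack([np.hstack([a[0],z[0]]),np.hstack([z[1],z[1]*0])]))
E
```

```text
time: 15.45
tool_pos: [0.4725, -0.356, 0.0454]
tool_rot: [3.137, -0.002, 0.408]
contact_force: [-0.2, 0.5, 0.2]
opening: 0.0542
grip_force: 0.0
time: 16.25
tool_pos: [0.4389, -0.3698, 0.0444]
tool_rot: [3.14, 0.0, 0.407]
contact_force: [-0.8, -0.4, 5.8]
opening: 0.0436
grip_force: 6.0
```

View pics/m6.png

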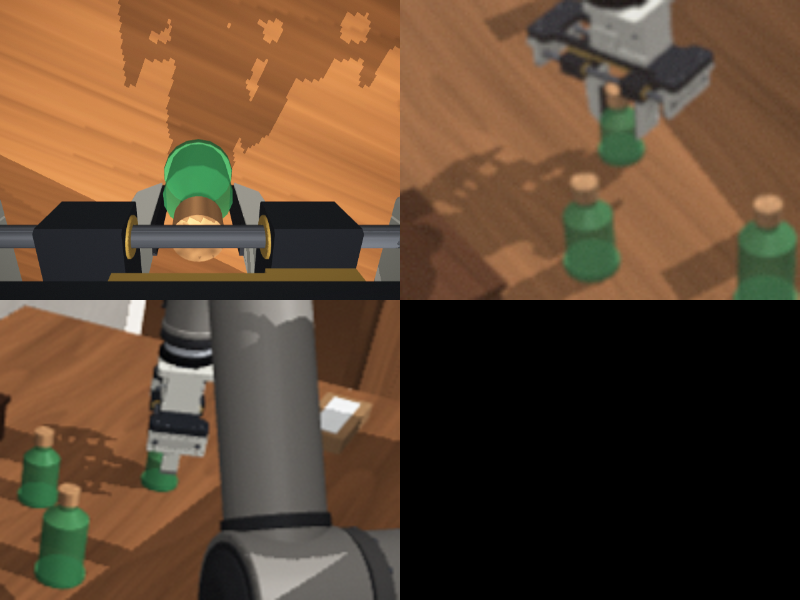

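```bash
python3 -m handwheel '[-6,-2,-2,0,0.2, -6,-2,-3,0,0.2, -5,-3,-4,0,0.2, -5,-2,-4,0,0.2, -4,-2,-4,0,0.2, -4,-2,-3,0,0.2, 0,0,0,0,0.2, 0,0,0,0,0.2]'
python3 - <<'E'
from h import *
cv2.imwrite('pics/w7.png',shot('wrist','w7')[0])
im,d,W,k=load('w7');Q=cloud(d,W,k)
hsv=cv2.cvtColor(im,cv2.COLOR_BGR2HSV); g=(hsv[...,0]>55)&(hsv[...,0]<90)&(hsv[...,1]>90)&np.isfinite(Q[...,2])
P=Q[g]; P=P[np.hypot(P[:,0]-.43,P[:,1]+.37)<.1]; print(len(P),P.min(0),P.max(0))
E
```

```text
time: 17.2
tool_pos: [0.4098, -0.3824, 0.0248]
tool_rot: [3.14, -0.001, 0.407]
contact_force: [2.1, 3.1, 11.3]
opening: 0.0224
grip_force: 6.0
12191 [ 0.41836654 -0.39278703  0.00430591] [ 0.4637025  -0.34348943  0.07215374]
```

View pics/w7.png

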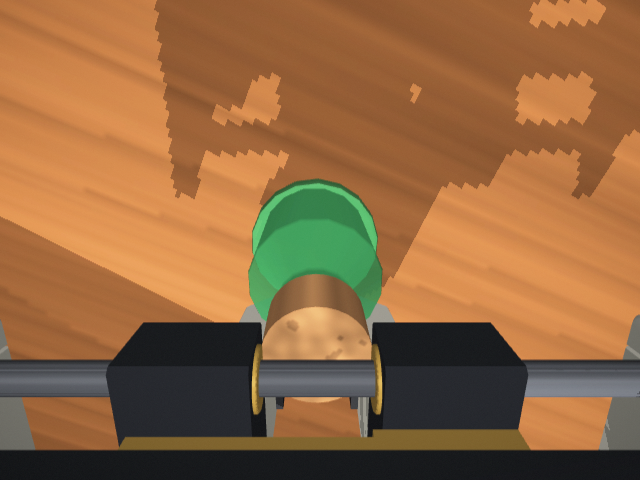

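Run:
```python
from h import *
im,d,W,k=load('w7');Q=cloud(d,W,k)
for u,v in [(318,190),(318,215),(318,240),(318,262),(318,285),(318,300),(318,315),(318,340),(318,395),(255,280)]: print(u,v,im[v,u],Q[v,u].round(3))
```

```text
318 190 [ 76 130  56] [ 0.459 -0.361  0.01 ]
318 215 [ 75 130  54] [ 0.457 -0.362  0.043]
318 240 [ 95 162  68] [ 0.453 -0.364  0.053]
318 262 [ 96 163  69] [ 0.448 -0.365  0.059]
318 285 [ 76 118 164] [ 0.448 -0.365  0.076]
318 300 [ 75 115 164] [ 0.448 -0.365  0.084]
318 315 [128 193 241] [ 0.446 -0.366  0.086]
318 340 [ 96 147 203] [ 0.441 -0.369  0.087]
318 395 [94 88 86] [ 0.432 -0.372  0.093]
255 280 [ 95 164  86] [ 0.432 -0.351  0.05 ]
```

```bash
python3 -m handwheel '[0,0,0,0,0.8, 0,0,0,0,0.8, 0,0,0,0,0.8, 0,0,40,0,0.8, 0,0,40,0,0.8, 0,0,40,0,0.8, 14,6,0,0.15,0.8, 13,6,0,0.15,0.8]'
python3 -m handwheel '[0,0,0,0.15,0.8, 0,0,0,0.15,0.8, 0,0,0,0.15,0.8, 0,0,0,0.15,0.8, 0,0,0,0.15,0.8, 0,0,0,0.02,0.8, 0,0,0,0,0.8, 0,0,0,0,0.8]'
python3 - <<'E'
from fit import *
print(robot.observe()['qpos'].round(2))
for s in('wrist',):
    shot(s,s+'8'); im,d,W,k=load(s+'8'); Q=cloud(d,W,k)
    for n,(x,y,R,z0,z1,r) in dict(small=(.437,-.37,.05,.012,.044,.022),cork=(.437,-.37,.03,.078,.1,.007)).items():
        P=near(Q,x,y,R,z0,z1); print(s,n,len(P),cyl(P,r).round(4) if len(P)>5 else '',P.mean(0) if len(P) else '')
E
```

```text
time: 18.05
tool_pos: [0.4363, -0.3704, 0.1449]
tool_rot: [3.14, 0.0, 0.713]
contact_force: [-0.1, 0.1, -1.1]
opening: 0.0731
grip_force: 0.0
time: 18.85
tool_pos: [0.436, -0.3699, 0.1435]
tool_rot: [-3.141, -0.0, 1.475]
contact_force: [0.1, -0.7, 0.0]
opening: 0.0735
grip_force: 0.0
[-0.84  0.52  1.53 -0.    1.1  -0.74]
wrist small 655 [ 0.4379 -0.3687] [ 0.43908849 -0.35015739  0.02909176]
wrist cork 1953 [ 0.4379 -0.3671] [ 0.43792867 -0.36716137  0.08528688]
```

```bash
python3 -m handwheel '[2,2,-40,0,0.8, 0,0,-40,0,0.8, 0,0,-20,0,0.8, 0,0,0,0,0.8, 0,0,0,0,0.2, 0,0,0,0,0.2, 0,0,0,0,0.2, 0,0,0,0,0.2]' 15
python3 -m handwheel '[0,0,20,0,0.2, 0,0,40,0,0.2, 0,0,50,0,0.2, 0,0,50,0,0.2, 4,40,0,0,0.2, 4,40,0,0,0.2, 4,40,0,0,0.2, 4,40,0,0,0.2]'
python3 -m handwheel '[4,40,0,0,0.2, 4,40,0,0,0.2, 4,40,0,0,0.2, 4,40,0,0,0.2, 2,40,0,0,0.2, 2,38,0,0,0.2, 0,0,0,0,0.2, 0,0,0,0,0.2]'
python3 - <<'E'
from fit import *
print(robot.observe()['qpos'].round(2))
im=[]
for s in('scene','side'):
    shot(s,s+'9'); i,d,W,k=load(s+'9'); Q=cloud(d,W,k).reshape(-1,3)
    hsv=cv2.cvtColor(i,cv2.COLOR_BGR2HSV).reshape(-1,3); g=(hsv[:,0]>55)&(hsv[:,0]<90)&(hsv[:,1]>90)
    P=Q[g&(np.hypot(Q[:,0]-.474,Q[:,1]-.03)<.07)]; print(s,len(P),P.min(0).round(3),P.max(0).round(3))
    P=Q[(Q[:,2]>.008)&(Q[:,2]<.02)&(abs(Q[:,0]-.49)<.05)&(abs(Q[:,1]-.07)<.025)]
    print('wall',[(x,np.percentile(P[abs(P[:,0]-x)<.01][:,1],5).round(4)) for x in (.45,.47,.49,.51)])
E
```

```text
time: 19.7
tool_pos: [0.4387, -0.3684, 0.0449]
tool_rot: [3.14, 0.001, 1.478]
contact_force: [-0.4, -0.0, 0.3]
opening: 0.0462
grip_force: 0.0
time: 20.5
tool_pos: [0.454, -0.2064, 0.2043]
tool_rot: [3.141, 0.0, 1.477]
contact_force: [0.9, -0.4, -1.5]
opening: 0.0433
grip_force: 15.0
time: 21.3
tool_pos: [0.4741, 0.0306, 0.2041]
tool_rot: [3.141, 0.0, 1.48]
contact_force: [0.4, -0.0, -1.1]
opening: 0.0433
grip_force: 15.0
[-0.1   0.29  1.71 -0.    1.14 -0.01]
scene 419 [0.453 0.013 0.161] [0.502 0.058 0.222]
wall [(0.45, np.float64(0.0759)), (0.47, np.float64(0.0725)), (0.49, np.float64(0.0715)), (0.51, np.float64(0.0697))]
side 507 [0.447 0.015 0.158] [0.497 0.056 0.224]
wall [(0.45, np.float64(0.072)), (0.47, np.float64(0.0693)), (0.49, np.float64(0.0684)), (0.51, np.float64(0.0664))]
```

```bash
python3 -m handwheel '[0,0,-40,0,0.2, 0,0,-40,0,0.2, 0,0,-40,0,0.2, 0,0,-30,0,0.2, 0,0,-6,0,0.2, 0,5,0,0,0.2, 0,5,0,0,0.2, 0,0,0,0,0.2]' 15
python3 -m handwheel '[0,4,0,0,0.2, 0,5,1,0,0.2, 0,5,2,0,0.2, 1,5,2,0,0.2, 0,5,2,0,0.2, 1,6,1,0,0.2, 0,0,0,0,0.2, 0,0,0,0,0.2]' 6
python3 - <<'E'
from h import *
shot('wrist','w10'); im,d,W,k=load('w10');Q=cloud(d,W,k)
hsv=cv2.cvtColor(im,cv2.COLOR_BGR2HSV); g=(hsv[...,0]>55)&(hsv[...,0]<90)&(hsv[...,1]>90)&np.isfinite(Q[...,2])
v,u=np.where(g); c=int(np.median(u)); print(c,v.min(),v.max())
for y in range(140,380,20): print(y,im[y,c],Q[y,c].round(3))
E
```

```text
time: 22.2
tool_pos: [0.4751, 0.0402, 0.0489]
tool_rot: [3.139, -0.0, 1.478]
contact_force: [-0.2, 0.1, -1.0]
opening: 0.0433
grip_force: 15.0
time: 23.0
tool_pos: [0.4762, 0.0703, 0.0557]
tool_rot: [3.142, -0.0, 1.478]
contact_force: [-0.1, -0.0, -0.7]
opening: 0.0438
grip_force: 6.0
308 291 397
140 [183 181 178] [0.478 0.141 0.004]
160 [184 183 177] [0.477 0.132 0.002]
180 [183 182 176] [0.476 0.123 0.004]
200 [181 179 173] [0.475 0.113 0.004]
220 [179 179 173] [0.474 0.103 0.003]
240 [180 177 171] [0.473 0.093 0.003]
260 [ 65 103 147] [0.476 0.109 0.076]
280 [ 67 107 153] [0.476 0.104 0.081]
300 [ 72 116 163] [0.475 0.099 0.085]
320 [ 59  95 134] [0.475 0.094 0.089]
340 [ 51  82 117] [0.474 0.086 0.085]
360 [44 56 36] [0.476 0.102 0.12 ]
```

```bash
python3 -m handwheel '[0,5,0,0,0.2, 0,5,0,0,0.2, 1,5,-1,0,0.2, 0,5,-2,0,0.2, 0,5,-2,0,0.2, 0,0,0,0,0.2, 0,0,0,0,0.2]' 6
python3 -m handwheel '[0,0,0,0,0.2, 0,0,0,0,0.2, 0,0,20,0,0.2, 0,-10,30,0,0.2, 0,-30,30,0,0.2, 0,-30,30,0,0.2, 0,0,0,0,0.2, 0,0,0,0,0.2]' 25
python3 - <<'E'
from h import *
i=[shot(s,s+'11')[0] for s in('scene','side','wrist')]
cv2.imwrite('pics/m11.png',np.vstack([np.hstack([cv2.resize(i[0][100:280,270:510],(400,300)),cv2.resize(i[1][130:310,330:570],(400,300))]),np.hstack([cv2.resize(i[2],(400,300)),np.zeros((300,400,3),np.uint8)])]))
E
```

```text
time: 23.75
tool_pos: [0.4772, 0.0953, 0.0506]
tool_rot: [-3.142, -0.0, 1.478]
contact_force: [-0.6, -0.8, -0.9]
opening: 0.0433
grip_force: 6.0
time: 24.55
tool_pos: [0.4774, 0.0247, 0.1611]
tool_rot: [3.14, -0.0, 1.476]
contact_force: [-0.2, 0.4, -2.2]
opening: 0.0431
grip_force: 25.0
```

View pics/m11.png

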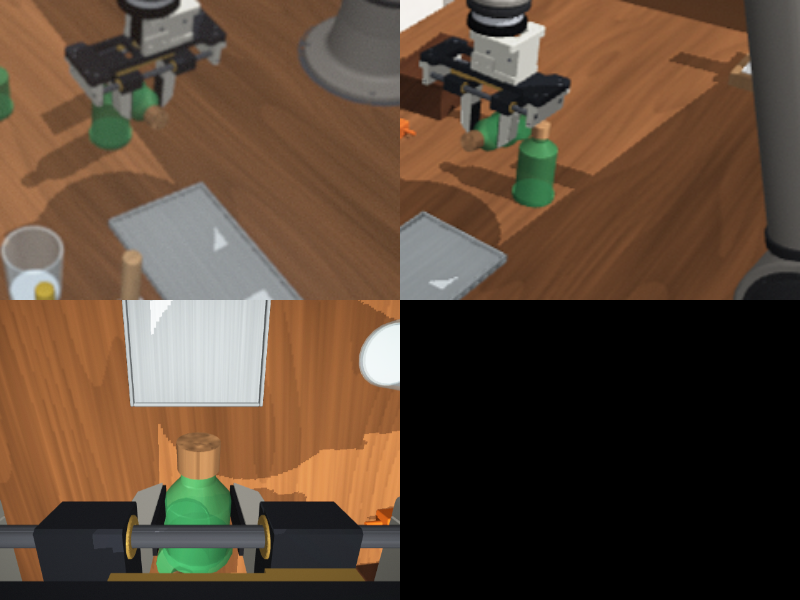

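```bash
python3 -m handwheel '[0,0,30,0,0.2, -8,-39,0,0,0.2, -8,-39,0,0,0.2, -8,-39,0,0,0.2, -8,-39,0,0,0.2, -8,-39,0,0,0.2, -8,-39,0,0,0.2, -8,-39,0,0,0.2]' 25
python3 -m handwheel '[0,0,-40,0,0.2, 0,0,-40,0,0.2, 0,0,-35,0,0.2, 0,0,-20,0,0.2, 0,0,-10,0,0.2, 0,0,-10,0,0.2, 0,0,-5,0,0.2, 0,0,0,0,0.2]' 10
python3 -m handwheel '[0,0,-4,0,0.2, 0,0,-3,0,0.2, 0,0,-2,0,0.2, 0,0,0,0,0.2, 0,0,0,0,0.2]' 6
```

```text
time: 25.5
tool_pos: [0.4207, -0.2483, 0.1895]
tool_rot: [-3.14, -0.002, 1.479]
contact_force: [1.0, -0.1, -1.6]
opening: 0.0431
grip_force: 25.0
time: 26.3
tool_pos: [0.4216, -0.2479, 0.0309]
tool_rot: [3.141, 0.0, 1.478]
contact_force: [-1.1, -1.1, -0.9]
opening: 0.0434
grip_force: 10.0
time: 26.8
tool_pos: [0.4218, -0.2487, 0.0228]
tool_rot: [3.14, 0.002, 1.478]
contact_force: [-0.5, -0.7, 6.5]
opening: 0.0436
grip_force: 6.0
```

```bash
python3 -m handwheel '[0,0,0,0,0.85, 0,0,0,0,0.85, 0,0,0,0,0.85, 0,0,40,0,0.85, 0,-20,40,0,0.85, 0,-20,40,0,0.85, 0,0,0,0,0.85, 0,0,0,0,0.85]' 6
cat > lie.py <<'E'
import sys
from h import *
def lie(tag,x,y,cam='wrist'):
    shot(cam,tag); im,d,W,k=load(tag);Q=cloud(d,W,k)
    hsv=cv2.cvtColor(im,cv2.COLOR_BGR2HSV); H,S=hsv[...,0],hsv[...,1]; ok=np.isfinite(Q[...,2])&(np.hypot(Q[...,0]-x,Q[...,1]-y)<.12)
    G=Q[(H>50)&(H<90)&(S>80)&ok&(Q[...,2]>.004)]
    C=Q[(H<25)&ok&(Q[...,2]>.012)&(Q[...,2]<.2)]
    print('green',len(G),G.min(0).round(3),G.max(0).round(3)); print('cork',len(C),C.mean(0).round(3) if len(C) else '')
    T=G[G[:,2]>.03]; p,dv=T.mean(0),np.linalg.svd(T-T.mean(0),full_matrices=0)[2][0]
    print('mean',p.round(3),'dir',dv.round(3),'extent',((G-p)@dv).min().round(3),((G-p)@dv).max().round(3), 'foot/cork xy:',(p+dv*((G-p)@dv).min()).round(3),(p+dv*((G-p)@dv).max()).round(3))
if __name__=='__main__': lie(sys.argv[1],float(sys.argv[2]),float(sys.argv[3]))
E
python3 lie.py w12 .422 -.25
```

```text
time: 27.6
tool_pos: [0.4213, -0.2883, 0.1421]
tool_rot: [3.14, 0.001, 1.477]
contact_force: [-0.6, 0.3, 0.1]
opening: 0.0781
grip_force: 0.0
green 8457 [ 0.393 -0.289  0.004] [ 0.542 -0.215  0.069]
cork 8320 [ 0.417 -0.268  0.143]
mean [ 0.436 -0.255  0.043] dir [-0.965 -0.254 -0.065] extent -0.109 0.048 foot/cork xy: [ 0.541 -0.227  0.05 ] [ 0.389 -0.267  0.039]
```

View pics/w12.png

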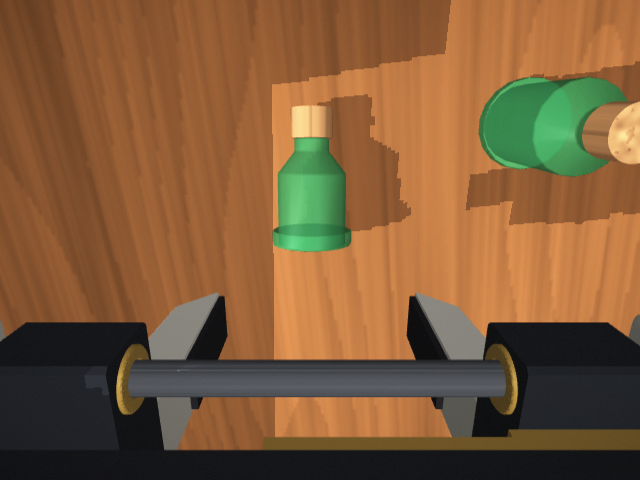

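Run:
```python
from h import *
im,d,W,k=load('w12');Q=cloud(d,W,k)
for v in (110,122,150,180,210,225,232,240,247): print(v,im[v,312],Q[v,312].round(4))
print(Q[238,276],Q[238,348])
```

```text
110 [124 192 242] [ 0.4256 -0.2046  0.0294]
122 [123 191 241] [ 0.4249 -0.2114  0.0297]
150 [102 175  90] [ 0.4234 -0.2276  0.0304]
180 [110 185  90] [ 0.4219 -0.2438  0.0425]
210 [107 179  89] [ 0.4202 -0.2615  0.0444]
225 [ 88 152  62] [ 0.4194 -0.27    0.0474]
232 [ 91 155  65] [ 0.4189 -0.2746  0.0464]
240 [113 189  80] [ 0.4186 -0.2785  0.0502]
247 [113 189  80] [ 0.4182 -0.2823  0.0519]
[ 0.39577562 -0.2785186   0.03931324] [ 0.44087471 -0.28349743  0.03704668]
```

```bash
python3 -m handwheel '[-3,7,-40,0,0.85, 0,0,-40,0,0.85, 0,0,-30,0,0.85, 0,0,-11,0,0.85, 0,0,0,0,0.85, 0,0,0,0,0.3, 0,0,0,0,0.3, 0,0,0,0,0.3]' 3
python3 -m handwheel '[0,0,0,0,0.3, 0,0,5,0,0.3, 0,0,5,0,0.3, 0,2,10,0,0.3, 0,2,10,0,0.3, 0,2,10,0,0.3, 0,0,0,0,0.3, 0,0,0,0,0.3]' 3
python3 - <<'E'
from h import *
shot('wrist','w13')
i=[shot(s,s+'13')[0] for s in('scene','side')]
cv2.imwrite('pics/m13.png',np.hstack([cv2.resize(load('w13')[0],(400,300)),cv2.resize(i[1][110:260,380:580],(400,300))]))
E
```

```text
time: 28.45
tool_pos: [0.4189, -0.2815, 0.022]
tool_rot: [3.14, 0.002, 1.478]
contact_force: [0.5, 0.3, -0.2]
opening: 0.0588
grip_force: 0.0
time: 29.25
tool_pos: [0.4184, -0.275, 0.0612]
tool_rot: [3.141, 0.001, 1.478]
contact_force: [-0.1, 0.4, -0.8]
opening: 0.0517
grip_force: 3.0
```

View pics/m13.png

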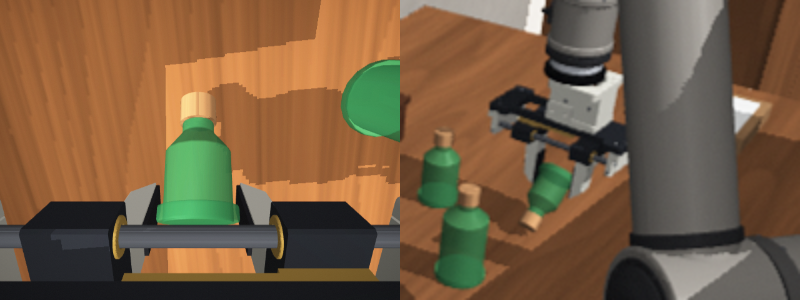

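```bash
python3 -m handwheel '[0,4,10,0,0.3, 0,5,10,0,0.3, 0,5,10,0,0.3, 0,5,10,0,0.3, 0,5,10,0,0.3, 0,5,10,0,0.3, 0,0,0,0,0.3, 0,0,0,0,0.3]' 3
cat > tilt.py <<'E'
import sys
from h import *
# axis of held bottle from green pts of scene+side (bias-corrected), region near tool
def tilt(tag):
    p=robot.observe()['tool_pos']; A=[]
    for s in('scene','side','wrist'):
        shot(s,s+tag); im,d,W,k=load(s+tag); Q=cloud(d,W,k)
        hsv=cv2.cvtColor(im,cv2.COLOR_BGR2HSV); H,S=hsv[...,0],hsv[...,1]
        P=Q[(H>50)&(H<90)&(S>80)&np.isfinite(Q[...,2])&(np.hypot(Q[...,0]-p[0],Q[...,1]-p[1])<.085)&(Q[...,2]>.003)]
        if len(P)<60: continue
        L=np.array([P[:,2].min(),P[:,2].max()])
        print(s,len(P),'z',L.round(3),'slices',[(round(z,3),q.mean(0)[:2].round(3).tolist(),np.ptp(q@np.r_[1,0,0]).round(3),np.ptp(q@np.r_[0,1,0]).round(3)) for z in np.linspace(*L,6) if len(q:=P[abs(P[:,2]-z)<.006])>5])
if __name__=='__main__': tilt(sys.argv[1])
E
python3 tilt.py 14
```

```text
time: 30.2
tool_pos: [0.4183, -0.2459, 0.121]
tool_rot: [3.141, 0.0, 1.478]
contact_force: [-0.7, -0.4, -1.5]
opening: 0.052
grip_force: 3.0
scene 366 z [0.084 0.145] slices [(np.float64(0.084), [0.425, -0.202], np.float64(0.017), np.float64(0.011)), (np.float64(0.096), [0.428, -0.202], np.float64(0.03), np.float64(0.023)), (np.float64(0.109), [0.429, -0.21], np.float64(0.035), np.float64(0.036)), (np.float64(0.121), [0.426, -0.218], np.float64(0.04), np.float64(0.043)), (np.float64(0.133), [0.422, -0.227], np.float64(0.05), np.float64(0.032)), (np.float64(0.145), [0.422, -0.228], np.float64(0.029), np.float64(0.016))]
side 411 z [0.087 0.282] slices [(np.float64(0.087), [0.416, -0.204], np.float64(0.022), np.float64(0.017)), (np.float64(0.126), [0.415, -0.224], np.float64(0.047), np.float64(0.04))]
wrist 16202 z [0.082 0.146] slices [(np.float64(0.082), [0.421, -0.2], np.float64(0.021), np.float64(0.011)), (np.float64(0.095), [0.421, -0.202], np.float64(0.042), np.float64(0.023)), (np.float64(0.108), [0.42, -0.21], np.float64(0.045), np.float64(0.048)), (np.float64(0.121), [0.419, -0.223], np.float64(0.052), np.float64(0.052)), (np.float64(0.133), [0.418, -0.234], np.float64(0.051), np.float64(0.034)), (np.float64(0.146), [0.418, -0.233], np.float64(0.036), np.float64(0.014))]
```

```bash
python3 -m handwheel '[0,0,50,0,0.3, 0,0,40,0,0.3, 0,0,10,0,0.3, 16,45,0,0,0.3, 16,45,0,0,0.3, 16,40,0,0,0.3, 14,30,0,0,0.3, 12,25,0,0,0.3]' 3
python3 -m handwheel '[10,20,0,0,0.3, 6,15,0,0,0.3, 2,11,0,0,0.3, 0,0,0,0,0.3, 0,0,0,0,0.3]' 3
python3 tilt.py 15 | grep -v side
```

```text
time: 31.15
tool_pos: [0.4922, -0.059, 0.2195]
tool_rot: [-3.14, -0.001, 1.479]
contact_force: [-0.3, -0.7, -0.7]
opening: 0.0514
grip_force: 3.0
time: 31.65
tool_pos: [0.5098, -0.0153, 0.2202]
tool_rot: [-3.141, 0.0, 1.478]
contact_force: [-0.4, -0.1, -1.8]
opening: 0.0517
grip_force: 3.0
scene 1048 z [0.003 0.281] slices [(np.float64(0.003), [0.467, -0.062], np.float64(0.047), np.float64(0.043)), (np.float64(0.059), [0.463, -0.058], np.float64(0.039), np.float64(0.035)), (np.float64(0.17), [0.518, -0.002], np.float64(0.012), np.float64(0.012)), (np.float64(0.225), [0.509, -0.009], np.float64(0.054), np.float64(0.051)), (np.float64(0.281), [0.547, 0.021], np.float64(0.011), np.float64(0.003))]
wrist 13167 z [0.004 0.285] slices [(np.float64(0.004), [0.457, -0.054], np.float64(0.041), np.float64(0.016)), (np.float64(0.06), [0.455, -0.056], np.float64(0.033), np.float64(0.008)), (np.float64(0.229), [0.509, -0.009], np.float64(0.052), np.float64(0.052)), (np.float64(0.285), [0.512, 0.015], np.float64(0.024), np.float64(0.003))]
```

```bash
python3 -m handwheel '[0,0,5,0,0.3, 0,0,0,0,0.3, 0,0,0,0,0.3, 0,0,0,0,0.3, -10,-15,0,0,0.3, -15,-30,0,0,0.3, -20,-40,0,0,0.3, -20,-40,0,0,0.3]' 3
python3 -m handwheel '[-15,-35,0,0,0.3, -10,-20,0,0,0.3, 0,-5,0,0,0.3, 0,0,0,0,0.3, 0,0,-30,0,0.3, 0,0,-40,0,0.3, 0,0,-40,0,0.3, 0,0,-25,0,0.3]' 3
python3 tilt.py 16 | grep -v side
```

```text
time: 32.6
tool_pos: [0.4445, -0.1408, 0.2257]
tool_rot: [3.141, 0.0, 1.479]
contact_force: [0.8, -0.3, -0.5]
opening: 0.0518
grip_force: 3.0
time: 33.4
tool_pos: [0.4199, -0.1979, 0.0884]
tool_rot: [-3.139, -0.002, 1.479]
contact_force: [0.6, 1.0, -0.6]
opening: 0.0515
grip_force: 3.0
scene 347 z [0.032 0.149] slices [(np.float64(0.055), [0.43, -0.18], np.float64(0.032), np.float64(0.027)), (np.float64(0.079), [0.427, -0.179], np.float64(0.028), np.float64(0.022)), (np.float64(0.102), [0.422, -0.18], np.float64(0.03), np.float64(0.033))]
wrist 11170 z [0.049 0.16 ] slices [(np.float64(0.049), [0.419, -0.179], np.float64(0.041), np.float64(0.017)), (np.float64(0.072), [0.419, -0.18], np.float64(0.045), np.float64(0.021)), (np.float64(0.094), [0.418, -0.191], np.float64(0.053), np.float64(0.052)), (np.float64(0.138), [0.478, -0.169], np.float64(0.026), np.float64(0.015)), (np.float64(0.16), [0.477, -0.167], np.float64(0.002), np.float64(0.002))]
```

```bash
python3 -m handwheel '[0,0,-9,0,0.3, 0,0,-6,0,0.3, 0,-9,-1,0,0.3, 0,-9,-2,0,0.3, 0,-9,-3,0,0.3, 0,-8,-3,0,0.3, 0,-9,-6,0,0.3, 0,-9,-6,0,0.3]' 4
python3 -m handwheel '[0,-8,-7,0,0.3, 0,-7,-8,0,0.3, 0,-6,-9,0,0.3, 0,-4,-8,0,0.3, 0,-2,-3,0,0.3, 0,0,0,0,0.3, 0,0,0,0,0.3]' 4
python3 tilt.py 17 | grep -v side
```

```text
time: 34.35
tool_pos: [0.4201, -0.254, 0.0542]
tool_rot: [3.141, 0.0, 1.477]
contact_force: [-0.0, -0.5, 0.1]
opening: 0.0514
grip_force: 4.0
time: 35.05
tool_pos: [0.4203, -0.2797, 0.0198]
tool_rot: [-3.142, -0.0, 1.478]
contact_force: [-0.4, 0.4, -0.6]
opening: 0.0519
grip_force: 4.0
scene 334 z [0.014 0.087] slices [(np.float64(0.029), [0.431, -0.242], np.float64(0.049), np.float64(0.054)), (np.float64(0.043), [0.423, -0.256], np.float64(0.044), np.float64(0.048)), (np.float64(0.058), [0.42, -0.273], np.float64(0.017), np.float64(0.011))]
wrist 18456 z [0.008 0.084] slices [(np.float64(0.008), [0.394, -0.275], np.float64(0.002), np.float64(0.019)), (np.float64(0.023), [0.422, -0.23], np.float64(0.052), np.float64(0.062)), (np.float64(0.038), [0.421, -0.25], np.float64(0.051), np.float64(0.055)), (np.float64(0.054), [0.42, -0.269], np.float64(0.026), np.float64(0.027))]
```

```bash
python3 -m handwheel '[0,0,0,0,0.85, 0,0,0,0,0.85, 0,0,5,0,0.85, 1,13,0,0,0.85, 1,12,0,0,0.85, 1,12,0,0,0.85, 0,0,0,0,0.85, 0,0,0,0,0.3]' 3
python3 -m handwheel '[0,0,0,0,0.3, 0,0,0,0,0.3, 0,0,0,0,0.3, 0,-4,10,0,0.3, 0,-6,10,0,0.3, 0,-6,10,0,0.3, 0,0,50,0,0.3, 0,0,40,0,0.3]' 3
python3 -m handwheel '[0,0,10,0,0.3, 0,0,0,0,0.3, 0,0,0,0,0.3]' 3
python3 tilt.py 18
```

```text
time: 36.0
tool_pos: [0.4234, -0.2424, 0.0248]
tool_rot: [3.141, 0.0, 1.479]
contact_force: [0.7, 0.8, 0.1]
opening: 0.0736
grip_force: 0.0
time: 36.8
tool_pos: [0.423, -0.2595, 0.147]
tool_rot: [3.142, -0.0, 1.477]
contact_force: [1.0, -0.1, -0.5]
opening: 0.0435
grip_force: 3.0
time: 37.1
tool_pos: [0.4226, -0.2587, 0.154]
tool_rot: [-3.141, -0.001, 1.478]
contact_force: [0.5, -0.4, -1.3]
opening: 0.0435
grip_force: 3.0
scene 344 z [0.097 0.163] slices [(np.float64(0.097), [0.432, -0.245], np.float64(0.024), np.float64(0.038)), (np.float64(0.11), [0.43, -0.244], np.float64(0.047), np.float64(0.044)), (np.float64(0.124), [0.431, -0.244], np.float64(0.038), np.float64(0.025)), (np.float64(0.137), [0.43, -0.242], np.float64(0.044), np.float64(0.024)), (np.float64(0.15), [0.425, -0.247], np.float64(0.04), np.float64(0.028)), (np.float64(0.163), [0.425, -0.251], np.float64(0.018), np.float64(0.018))]
side 390 z [0.1   0.166] slices [(np.float64(0.1), [0.416, -0.243], np.float64(0.047), np.float64(0.026)), (np.float64(0.113), [0.416, -0.246], np.float64(0.049), np.float64(0.039)), (np.float64(0.126), [0.416, -0.246], np.float64(0.038), np.float64(0.023)), (np.float64(0.139), [0.42, -0.246], np.float64(0.046), np.float64(0.027)), (np.float64(0.152), [0.42, -0.251], np.float64(0.036), np.float64(0.028)), (np.float64(0.166), [0.417, -0.256], np.float64(0.016), np.float64(0.01))]
wrist 8929 z [0.1   0.166] slices [(np.float64(0.1), [0.424, -0.242], np.float64(0.051), np.float64(0.034)), (np.float64(0.113), [0.421, -0.244], np.float64(0.049), np.float64(0.028)), (np.float64(0.126), [0.422, -0.244], np.float64(0.043), np.float64(0.02)), (np.float64(0.14), [0.422, -0.248], np.float64(0.044), np.float64(0.037)), (np.float64(0.153), [0.422, -0.253], np.float64(0.037), np.float64(0.031)), (np.float64(0.166), [0.422, -0.252], np.float64(0.012), np.float64(0.005))]
```

```bash
python3 -m handwheel '[0,0,0,0,0.3, 0,0,25,0,0.3, 0,0,25,0,0.3, 3,20,0,0,0.3, 5,40,0,0,0.3, 5,40,0,0,0.3, 5,40,0,0,0.3, 5,40,0,0,0.3]' 8
python3 -m handwheel '[5,40,0,0,0.3, 5,40,0,0,0.3, 6,40,0,0,0.3, 6,40,0,0,0.3, 6,40,0,0,0.3, 6,40,0,0,0.3, 6,40,0,0,0.3, 6,40,0,0,0.3]' 8
python3 -m handwheel '[5,40,0,0,0.3, 5,35,0,0,0.3, 1,8,0,0,0.3, 0,0,-40,0,0.3, 0,0,-40,0,0.3, 0,0,-30,0,0.3, 0,0,-20,0,0.3, 0,0,0,0,0.3]' 8
python3 tilt.py 19 | grep -v side
```

```text
time: 38.05
tool_pos: [0.446, -0.0774, 0.2041]
tool_rot: [-3.141, -0.0, 1.477]
contact_force: [0.5, 0.2, -1.1]
opening: 0.0428
grip_force: 8.0
time: 38.85
tool_pos: [0.492, 0.2428, 0.2039]
tool_rot: [-3.14, 0.001, 1.478]
contact_force: [2.0, -0.3, -0.7]
opening: 0.043
grip_force: 8.0
time: 39.65
tool_pos: [0.5011, 0.3223, 0.071]
tool_rot: [-3.135, 0.004, 1.477]
contact_force: [-1.0, -1.2, -2.1]
opening: 0.0431
grip_force: 8.0
scene 384 z [0.02  0.135] slices [(np.float64(0.02), [0.515, 0.333], np.float64(0.045), np.float64(0.044)), (np.float64(0.043), [0.511, 0.338], np.float64(0.034), np.float64(0.022)), (np.float64(0.066), [0.503, 0.335], np.float64(0.04), np.float64(0.017)), (np.float64(0.135), [0.538, 0.358], np.float64(0.025), np.float64(0.002))]
wrist 9555 z [0.003 0.088] slices [(np.float64(0.02), [0.504, 0.343], np.float64(0.048), np.float64(0.02)), (np.float64(0.037), [0.503, 0.339], np.float64(0.043), np.float64(0.02)), (np.float64(0.054), [0.503, 0.339], np.float64(0.042), np.float64(0.019)), (np.float64(0.071), [0.503, 0.33], np.float64(0.043), np.float64(0.036)), (np.float64(0.088), [0.502, 0.329], np.float64(0.021), np.float64(0.006))]
```

```bash
python3 -m handwheel '[0,0,-5,0,0.3, 0,0,-4,0,0.3, 0,0,-3,0,0.3, 0,0,-3,0,0.3, 0,0,-2,0,0.3, 0,0,-2,0,0.3, 0,0,0,0,0.3]' 4
python3 -m handwheel '[0,0,-2,0,0.3, 0,0,0,0,0.3, 0,0,0,0,0.8, 0,0,0,0,0.8, 0,0,0,0,0.8, 0,0,40,0,0.8, 0,0,40,0,0.8, 0,0,40,0,0.8]' 4
python3 - <<'E'
from fit import *
for s in('scene','side'):
    shot(s,s+'20'); im,d,W,k=load(s+'20'); Q=cloud(d,W,k)
    for n,(x,y,R,z0,z1,r) in dict(small=(.502,.323,.05,.018,.048,.022),corks=(.502,.323,.05,.075,.11,.013),medium=(.564,-.225,.06,.012,.062,.025),corkm=(.564,-.225,.06,.09,.115,.013),large=(.45,-.08,.06,.012,.08,.028)).items():
        P=near(Q,x,y,R,z0,z1); print(s,n,len(P),cyl(P,r).round(4) if len(P)>5 else '',P[:,2].max().round(3) if len(P) else '')
E
```

```text
time: 40.5
tool_pos: [0.5036, 0.3243, 0.0562]
tool_rot: [3.14, -0.001, 1.478]
contact_force: [0.7, 1.3, 2.8]
opening: 0.0437
grip_force: 4.0
time: 41.3
tool_pos: [0.5029, 0.3238, 0.1747]
tool_rot: [-3.141, 0.001, 1.478]
contact_force: [0.3, 0.5, 0.7]
opening: 0.0734
grip_force: 0.0
scene small 195 [0.5026 0.3247] 0.048
scene corks 166 [0.5032 0.3247] 0.093
scene medium 310 [ 0.5635 -0.2239] 0.062
scene corkm 112 [ 0.5637 -0.2223] 0.108
scene large 495 [ 0.4497 -0.0788] 0.08
side small 234 [0.503  0.3206] 0.048
side corks 174 [0.5027 0.3206] 0.094
side medium 298 [ 0.5642 -0.228 ] 0.062
side corkm 88 [ 0.5637 -0.2274] 0.111
side large 539 [ 0.4503 -0.0835] 0.08
```

```bash
python3 -m handwheel '[4,-20,0,0,0.85, 4,-40,0,0,0.85, 4,-40,0,0,0.85, 4,-40,0,0,0.85, 4,-40,0,0,0.85, 4,-40,0,0,0.85, 5,-40,0,0,0.85, 5,-40,0,0,0.85]' 15
python3 -m handwheel '[5,-40,0,0,0.85, 5,-40,0,0,0.85, 5,-40,0,0,0.85, 5,-40,0,0,0.85, 5,-40,0,0,0.85, 2,-40,0,0,0.85, 0,-10,0,0,0.85, 0,0,0,0,0.85]' 15
python3 - <<'E'
from fit import *
print(robot.observe()['tool_pos'].round(4))
shot('wrist','w21'); im,d,W,k=load('w21'); Q=cloud(d,W,k)
for n,(x,y,R,z0,z1,r) in dict(medium=(.564,-.225,.05,.012,.062,.025),cork=(.564,-.225,.04,.098,.115,.007)).items():
    P=near(Q,x,y,R,z0,z1); print(n,len(P),cyl(P,r).round(4),P.mean(0))
Q=cloud(*load('scene20')[1:]).reshape(-1,3); P=Q[(Q[:,2]>.05)&(Q[:,2]<.085)&(Q[:,0]>.6)&(Q[:,0]<.95)&(Q[:,1]<0)&(Q[:,1]>-.5)]; print('box',P.min(0).round(3),P.max(0).round(3))
E
```

```text
time: 42.2
tool_pos: [0.5368, 0.0224, 0.1731]
tool_rot: [-3.141, 0.0, 1.478]
contact_force: [1.0, -0.1, 0.0]
opening: 0.0779
grip_force: 0.0
time: 43.0
tool_pos: [0.5636, -0.2272, 0.1727]
tool_rot: [-3.14, -0.001, 1.475]
contact_force: [-0.4, -0.2, 0.0]
opening: 0.0782
grip_force: 0.0
[ 0.5636 -0.2272  0.1727]
medium 895 [ 0.5632 -0.2265] [ 0.56534255 -0.2052175   0.03914254]
cork 1802 [ 0.5634 -0.225 ] [ 0.56335997 -0.22503828  0.10528118]
box [ 0.679 -0.353  0.05 ] [ 0.797 -0.162  0.077]
```

```bash
python3 -m handwheel '[0,1,-40,0,0.85, 0,0,-40,0,0.85, 0,0,-30,0,0.85, 0,0,0,0,0.85, 0,0,0,0,0.3, 0,0,0,0,0.3, 0,0,0,0,0.3, 0,0,0,0,0.3]' 15
python3 -m handwheel '[0,0,20,0,0.3, 0,0,45,0,0.3, 0,0,50,0,0.3, 0,0,50,0,0.3, -9,20,0,0,0.3, -12,38,0,0,0.3, -12,40,0,0,0.3, -12,40,0,0,0.3]' 15
python3 -m handwheel '[-12,40,0,0,0.3, -12,40,0,0,0.3, -11,30,0,0,0.3, -4,6,0,0,0.3, 0,0,-40,0,0.3, 0,0,-40,0,0.3, 0,0,-40,0,0.3, 0,0,-30,0,0.3]' 15
python3 tilt.py 22 | grep -v side
```

```text
time: 43.85
tool_pos: [0.5649, -0.2252, 0.0653]
tool_rot: [3.139, 0.001, 1.478]
contact_force: [-1.0, -0.0, 1.2]
opening: 0.0509
grip_force: 1.1
time: 44.65
tool_pos: [0.5183, -0.0858, 0.2291]
tool_rot: [3.141, -0.0, 1.477]
contact_force: [0.6, 0.6, -2.3]
opening: 0.0492
grip_force: 15.0
time: 45.45
tool_pos: [0.4796, 0.0285, 0.077]
tool_rot: [-3.141, 0.0, 1.477]
contact_force: [-1.4, 0.5, -2.0]
opening: 0.0491
grip_force: 15.0
scene 550 z [0.015 0.097] slices [(np.float64(0.015), [0.493, 0.041], np.float64(0.052), np.float64(0.052)), (np.float64(0.031), [0.491, 0.045], np.float64(0.042), np.float64(0.037)), (np.float64(0.047), [0.491, 0.047], np.float64(0.037), np.float64(0.033)), (np.float64(0.064), [0.49, 0.049], np.float64(0.037), np.float64(0.021)), (np.float64(0.08), [0.483, 0.044], np.float64(0.05), np.float64(0.027)), (np.float64(0.097), [0.486, 0.039], np.float64(0.016), np.float64(0.013))]
wrist 12924 z [0.013 0.096] slices [(np.float64(0.013), [0.48, 0.05], np.float64(0.056), np.float64(0.037)), (np.float64(0.03), [0.479, 0.049], np.float64(0.049), np.float64(0.021)), (np.float64(0.046), [0.479, 0.049], np.float64(0.046), np.float64(0.021)), (np.float64(0.063), [0.479, 0.049], np.float64(0.048), np.float64(0.023)), (np.float64(0.08), [0.478, 0.04], np.float64(0.05), np.float64(0.038)), (np.float64(0.096), [0.477, 0.037], np.float64(0.022), np.float64(0.009))]
```

```bash
python3 -m handwheel '[0,0,-8,0,0.3, 0,5,0,0,0.3, 0,5,0,0,0.3, 0,4,0,0,0.3, 0,0,0,0,0.3]' 15
python3 -m handwheel '[0,6,1,0,0.3, 0,6,2,0,0.3, 1,6,2,0,0.3, 0,6,1,0,0.3, 1,7,0,0,0.3, 0,7,0,0,0.3, 0,5,-1,0,0.3, 1,5,-2,0,0.3]' 7
python3 -m handwheel '[0,5,-2,0,0.3, 0,5,-2,0,0.3, 0,5,-3,0,0.3, 1,5,-3,0,0.3, 0,4,-3,0,0.3, 0,0,0,0,0.3, 0,0,0,0,0.3]' 7
python3 -m handwheel '[0,0,0,0,0.3, 0,0,0,0,0.3, 0,0,20,0,0.3, 0,-10,30,0,0.3, 0,-30,40,0,0.3, 0,-30,40,0,0.3, 0,0,10,0,0.3, 0,0,0,0,0.3]' 30
python3 tilt.py 23 | grep -v side
```

```text
time: 46.1
tool_pos: [0.4808, 0.0435, 0.0715]
tool_rot: [3.14, 0.0, 1.479]
contact_force: [0.2, -2.2, -1.7]
opening: 0.0488
grip_force: 15.0
time: 46.9
tool_pos: [0.4831, 0.0916, 0.0737]
tool_rot: [-3.142, -0.0, 1.478]
contact_force: [-1.3, -0.2, -0.8]
opening: 0.0493
grip_force: 7.0
time: 47.6
tool_pos: [0.4842, 0.1153, 0.0607]
tool_rot: [-3.141, -0.0, 1.478]
contact_force: [0.2, 0.4, -0.3]
opening: 0.0495
grip_force: 7.0
time: 48.4
tool_pos: [0.485, 0.0446, 0.2022]
tool_rot: [3.138, -0.0, 1.476]
contact_force: [-0.6, 0.2, -1.0]
opening: 0.0488
grip_force: 30.0
scene 259 z [0.162 0.266] slices [(np.float64(0.183), [0.502, 0.032], np.float64(0.011), np.float64(0.073)), (np.float64(0.204), [0.489, 0.056], np.float64(0.046), np.float64(0.023))]
wrist 12458 z [0.174 0.264] slices [(np.float64(0.174), [0.477, -0.004], np.float64(0.056), np.float64(0.007)), (np.float64(0.192), [0.481, 0.024], np.float64(0.057), np.float64(0.081)), (np.float64(0.21), [0.482, 0.04], np.float64(0.044), np.float64(0.069)), (np.float64(0.264), [0.479, 0.077], np.float64(0.013), np.float64(0.002))]
```

```bash
python3 -m handwheel '[-8,-37,0,0,0.3, -8,-37,0,0,0.3, -8,-37,0,0,0.3, -8,-37,0,0,0.3, -8,-37,0,0,0.3, -8,-37,0,0,0.3, -8,-37,0,0,0.3, -9,-36,0,0,0.3]' 30
python3 -m handwheel '[0,0,-40,0,0.3, 0,0,-40,0,0.3, 0,0,-40,0,0.3, 0,0,-20,0,0.3, 0,0,-10,0,0.3, 0,0,-10,0,0.3, 0,0,-8,0,0.3, 0,0,0,0,0.3]' 8
python3 tilt.py 24 | grep -v side
```

```text
time: 49.35
tool_pos: [0.4185, -0.2502, 0.1988]
tool_rot: [-3.139, -0.002, 1.479]
contact_force: [1.5, 0.2, -3.0]
opening: 0.0486
grip_force: 30.0
time: 50.15
tool_pos: [0.4181, -0.2482, 0.0306]
tool_rot: [-3.138, -0.003, 1.479]
contact_force: [-0.3, -0.5, -1.8]
opening: 0.0491
grip_force: 8.0
scene 388 z [0.004 0.097] slices [(np.float64(0.004), [0.428, -0.228], np.float64(0.051), np.float64(0.027)), (np.float64(0.023), [0.425, -0.228], np.float64(0.044), np.float64(0.022)), (np.float64(0.042), [0.426, -0.228], np.float64(0.039), np.float64(0.026)), (np.float64(0.06), [0.423, -0.227], np.float64(0.048), np.float64(0.019)), (np.float64(0.079), [0.42, -0.229], np.float64(0.042), np.float64(0.023))]
wrist 16553 z [0.004 0.096] slices [(np.float64(0.004), [0.42, -0.226], np.float64(0.053), np.float64(0.025)), (np.float64(0.022), [0.42, -0.23], np.float64(0.052), np.float64(0.024)), (np.float64(0.041), [0.419, -0.229], np.float64(0.049), np.float64(0.024)), (np.float64(0.059), [0.42, -0.229], np.float64(0.05), np.float64(0.034)), (np.float64(0.078), [0.418, -0.244], np.float64(0.041), np.float64(0.033)), (np.float64(0.096), [0.417, -0.218], np.float64(0.009), np.float64(0.002))]
```

```bash
python3 -m handwheel '[0,0,0,0,0.85, 0,0,0,0,0.85, 0,0,0,0,0.85, 0,0,40,0,0.85, 0,-20,40,0,0.85, 0,0,40,0,0.85, 0,0,0,0,0.85, 0,0,0,0,0.85]' 15
python3 - <<'E'
from fit import *
print(robot.observe()['tool_pos'].round(4))
shot('wrist','w25'); im,d,W,k=load('w25'); Q=cloud(d,W,k)
for n,(x,y,R,z0,z1,r) in dict(medium=(.418,-.25,.05,.012,.062,.025),cork=(.418,-.25,.05,.098,.115,.007)).items():
    P=near(Q,x,y,R,z0,z1); print(n,len(P),cyl(P,r).round(4) if len(P)>5 else '',P.mean(0))
cv2.imwrite('pics/w25.png',im)
E
```

```text
time: 51.1
tool_pos: [0.4194, -0.2702, 0.1535]
tool_rot: [3.14, 0.001, 1.478]
contact_force: [0.5, -0.9, -0.2]
opening: 0.0781
grip_force: 0.0
[ 0.4194 -0.2702  0.1535]
medium 753 [ 0.4177 -0.251 ] [ 0.42045029 -0.22924077  0.0394316 ]
cork 2240 [ 0.4178 -0.2497] [ 0.4178202  -0.24967427  0.10530029]
```

View pics/w25.png

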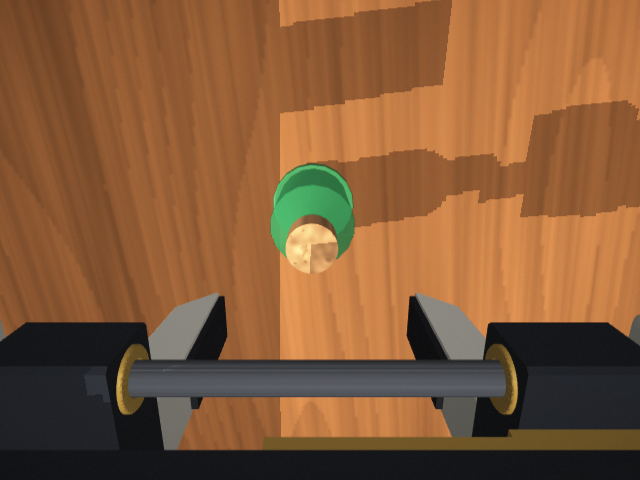

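```bash
python3 -m handwheel '[-1,20,0,0,0.85, 0,0,0,0,0.85, 0,0,-40,0,0.85, 0,0,-40,0,0.85, 0,0,-10,0,0.85, 0,0,0,0,0.3, 0,0,0,0,0.3, 0,0,0,0,0.3]' 15
python3 -m handwheel '[0,0,0,0,0.3, 0,0,20,0,0.3, 0,0,45,0,0.3, 0,0,50,0,0.3, 0,0,50,0,0.3, 4,20,0,0,0.3, 8,38,0,0,0.3, 8,40,0,0,0.3]' 15
python3 -m handwheel '[9,40,0,0,0.3, 9,40,0,0,0.3, 9,40,0,0,0.3, 9,35,0,0,0.3, 6,26,0,0,0.3, 0,0,0,0,0.3, 0,0,-40,0,0.3, 0,0,-40,0,0.3]' 15
python3 -m handwheel '[0,0,-40,0,0.3, 0,0,-30,0,0.3, 0,0,-8,0,0.3, 0,0,0,0,0.3, 0,5,0,0,0.3, 0,5,0,0,0.3, 0,4,0,0,0.3, 0,0,0,0,0.3]' 15
```

```text
time: 51.95
tool_pos: [0.4191, -0.2507, 0.0642]
tool_rot: [3.139, 0.002, 1.478]
contact_force: [-0.1, 0.5, 0.2]
opening: 0.0585
grip_force: 0.0
time: 52.75
tool_pos: [0.4382, -0.1513, 0.2288]
tool_rot: [3.14, 0.001, 1.476]
contact_force: [0.8, 0.4, -1.9]
opening: 0.0491
grip_force: 15.0
time: 53.55
tool_pos: [0.481, 0.0287, 0.1483]
tool_rot: [3.137, 0.0, 1.478]
contact_force: [0.2, -0.9, -2.3]
opening: 0.049
grip_force: 15.0
time: 54.35
tool_pos: [0.481, 0.0434, 0.0708]
tool_rot: [3.139, 0.0, 1.479]
contact_force: [0.2, -1.6, -1.4]
opening: 0.0493
grip_force: 15.0
```

```bash
python3 -m handwheel '[0,6,1,0,0.3, 0,6,2,0,0.3, 1,6,2,0,0.3, 0,6,1,0,0.3, 1,7,0,0,0.3, 0,7,0,0,0.3, 0,5,-1,0,0.3, 1,5,-2,0,0.3]' 7
python3 -m handwheel '[0,5,-2,0,0.3, 0,5,-2,0,0.3, 0,5,-3,0,0.3, 1,5,-3,0,0.3, 0,5,-3,0,0.3, 0,5,-2,0,0.3, 0,3,-2,0,0.3, 0,0,0,0,0.3]' 7
python3 -m handwheel '[0,0,0,0,0.3, 0,0,0,0,0.3, 0,0,0,0,0.3, 0,0,20,0,0.3, 0,-10,30,0,0.3, 0,-30,40,0,0.3, 0,-30,40,0,0.3, 0,0,10,0,0.3]' 40
python3 -m handwheel '[-8,-37,0,0,0.3, -8,-37,0,0,0.3, -8,-37,0,0,0.3, -8,-37,0,0,0.3, -8,-37,0,0,0.3, -8,-37,0,0,0.3, -8,-37,0,0,0.3, -9,-44,0,0,0.3]' 40
python3 tilt.py 26 | grep -v side
```

```text
time: 55.15
tool_pos: [0.4832, 0.0917, 0.0728]
tool_rot: [3.141, -0.0, 1.478]
contact_force: [-0.4, -1.0, 1.1]
opening: 0.0494
grip_force: 7.0
time: 55.95
tool_pos: [0.4841, 0.1246, 0.0555]
tool_rot: [-3.141, -0.0, 1.478]
contact_force: [-0.2, 0.8, -0.1]
opening: 0.0494
grip_force: 7.0
time: 56.75
tool_pos: [0.4862, 0.0512, 0.1999]
tool_rot: [3.134, 0.001, 1.475]
contact_force: [-0.2, 1.0, -2.2]
opening: 0.0487
grip_force: 40.0
time: 57.55
tool_pos: [0.4186, -0.2493, 0.195]
tool_rot: [-3.141, -0.001, 1.478]
contact_force: [0.8, 0.2, -2.3]
opening: 0.049
grip_force: 40.0
scene 222 z [0.175 0.256] slices [(np.float64(0.192), [0.425, -0.243], np.float64(0.051), np.float64(0.077)), (np.float64(0.208), [0.419, -0.248], np.float64(0.041), np.float64(0.05))]
wrist 13095 z [0.172 0.259] slices [(np.float64(0.172), [0.411, -0.303], np.float64(0.055), np.float64(0.006)), (np.float64(0.189), [0.416, -0.265], np.float64(0.058), np.float64(0.08)), (np.float64(0.207), [0.417, -0.26], np.float64(0.043), np.float64(0.07))]
```

```bash
python3 -m handwheel '[0,0,-40,0,0.3, 0,0,-40,0,0.3, 0,0,-40,0,0.3, 0,0,-25,0,0.3, 0,0,-12,0,0.3, 0,0,-6,0,0.3, 0,0,0,0,0.3]' 40
python3 -m handwheel '[0,0,-4,0,0.3, 0,0,-3,0,0.3, 0,0,-2,0,0.3, 0,0,0,0,0.3]' 15
python3 -m handwheel '[0,0,0,0,0.3, 0,0,0,0,0.3]' 4
python3 -m handwheel '[0,0,0,0,0.85, 0,0,0,0,0.85, 0,0,0,0,0.85, 0,0,40,0,0.85, 0,-20,40,0,0.85, 0,-20,40,0,0.85, 0,0,0,0,0.85, 0,0,0,0,0.85]'
cat > prof.py <<'E'
import sys
from h import *
# profile along world y of a lying bottle, top ridge, and widths
tag,x,y=sys.argv[1],float(sys.argv[2]),float(sys.argv[3])
shot('wrist',tag); im,d,W,k=load(tag);Q=cloud(d,W,k).reshape(-1,3)
hsv=cv2.cvtColor(im,cv2.COLOR_BGR2HSV).reshape(-1,3); g=(hsv[:,0]>50)&(hsv[:,0]<90)&(hsv[:,1]>80)
for yy in np.arange(y-.08,y+.1,.01):
    P=Q[(abs(Q[:,0]-x)<.045)&(abs(Q[:,1]-yy)<.005)&(Q[:,2]>.012)&(Q[:,2]<.12)]; 
    if len(P)>20: print(round(yy,3),len(P),'x',P[:,0].min().round(3),P[:,0].max().round(3),'zmax',np.percentile(P[:,2],98).round(3))
P=Q[g&(abs(Q[:,0]-x)<.045)&(abs(Q[:,1]-y)<.1)]; print('green y',np.percentile(P[:,1],[1,99]).round(4))
E
python3 prof.py w27 .418 -.25
```

```text
time: 58.4
tool_pos: [0.4195, -0.2481, 0.033]
tool_rot: [-3.141, -0.0, 1.479]
contact_force: [-2.5, 0.5, 2.3]
opening: 0.0489
grip_force: 40.0
time: 58.8
tool_pos: [0.4203, -0.2495, 0.026]
tool_rot: [3.139, 0.002, 1.478]
contact_force: [-3.7, 1.8, 15.1]
opening: 0.0496
grip_force: 15.0
time: 59.0
tool_pos: [0.4202, -0.2495, 0.0253]
tool_rot: [3.139, 0.002, 1.478]
contact_force: [-2.1, 0.6, 5.0]
opening: 0.0492
grip_force: 4.0
time: 59.8
tool_pos: [0.4193, -0.2893, 0.1442]
tool_rot: [3.14, 0.001, 1.477]
contact_force: [0.6, 1.3, -0.8]
opening: 0.0782
grip_force: 0.0
-0.31 192 x 0.402 0.442 zmax 0.058
-0.3 1555 x 0.385 0.443 zmax 0.058
-0.29 1169 x 0.39 0.44 zmax 0.053
-0.28 1197 x 0.391 0.441 zmax 0.053
-0.27 1234 x 0.392 0.441 zmax 0.052
-0.26 1273 x 0.393 0.443 zmax 0.051
-0.25 1317 x 0.394 0.444 zmax 0.05
-0.24 1330 x 0.395 0.443 zmax 0.049
-0.23 758 x 0.403 0.435 zmax 0.041
-0.22 657 x 0.409 0.435 zmax 0.036
-0.21 741 x 0.41 0.436 zmax 0.036
-0.2 173 x 0.411 0.436 zmax 0.035
green y [-0.306  -0.2231]
```

```bash
python3 -m handwheel '[-4,-12,-40,0,0.85, 0,0,-40,0,0.85, 0,0,-30,0,0.85, 0,0,-10,0,0.85, 0,0,0,0,0.85, 0,0,0,0,0.35, 0,0,0,0,0.35, 0,0,0,0,0.35]' 3.5
python3 -m handwheel '[0,0,0,0,0.35, 0,0,5,0,0.35, 0,2,10,0,0.35, 0,3,10,0,0.35, 0,4,10,0,0.35, 0,5,10,0,0.35, 0,5,10,0,0.35, 0,6,10,0,0.35]' 3.5
python3 -m handwheel '[0,6,10,0,0.35, 0,6,10,0,0.35, 0,6,10,0,0.35, 0,0,50,0,0.35, 0,0,40,0,0.35, 0,0,10,0,0.35, 0,0,0,0,0.35, 0,0,0,0,0.35]' 3.5
python3 tilt.py 28 | grep -v side
```

```text
time: 60.65
tool_pos: [0.4158, -0.3014, 0.025]
tool_rot: [3.14, 0.002, 1.478]
contact_force: [-1.2, 0.9, 0.5]
opening: 0.0584
grip_force: 0.3
time: 61.45
tool_pos: [0.4152, -0.2754, 0.0897]
tool_rot: [3.141, 0.0, 1.478]
contact_force: [0.1, 0.2, -0.9]
opening: 0.0579
grip_force: 3.5
time: 62.25
tool_pos: [0.4146, -0.2573, 0.2175]
tool_rot: [-3.14, -0.001, 1.478]
contact_force: [-0.2, -0.5, -1.3]
opening: 0.058
grip_force: 3.5
scene 574 z [0.141 0.24 ] slices [(np.float64(0.141), [0.421, -0.235], np.float64(0.009), np.float64(0.01)), (np.float64(0.161), [0.428, -0.232], np.float64(0.038), np.float64(0.031)), (np.float64(0.181), [0.425, -0.234], np.float64(0.036), np.float64(0.033)), (np.float64(0.2), [0.424, -0.235], np.float64(0.041), np.float64(0.027)), (np.float64(0.22), [0.416, -0.249], np.float64(0.058), np.float64(0.059))]
wrist 15484 z [0.16  0.282] slices [(np.float64(0.16), [0.415, -0.23], np.float64(0.048), np.float64(0.021)), (np.float64(0.185), [0.415, -0.233], np.float64(0.048), np.float64(0.022)), (np.float64(0.209), [0.415, -0.235], np.float64(0.058), np.float64(0.025)), (np.float64(0.282), [0.416, -0.227], np.float64(0.026), np.float64(0.003))]
```

```bash
python3 -m handwheel '[0,0,0,0,0.35, 0,0,0,0,0.35, 0,0,0,0,0.35, 0,15,0,0,0.35, 0,20,0,0,0.35, 0,10,0,0,0.35, 0,0,-30,0,0.35, 0,0,-40,0,0.35]' 3.5
python3 -m handwheel '[0,0,-30,0,0.35, 0,0,-12,0,0.35, 0,0,-6,0,0.35, 0,0,-4,0,0.35, 0,-10,-2,0,0.35, 0,-10,-2,0,0.35, 0,-11,-3,0,0.35, 0,-11,-3,0,0.35]' 4
python3 -m handwheel '[0,-8,-5,0,0.35, 0,-8,-5,0,0.35, 0,-7,-5,0,0.35, 0,-6,-7,0,0.35, 0,-6,-7,0,0.35, 0,-6,-6,0,0.35, 0,-4,-8,0,0.35, 0,-4,-8,0,0.35]' 4
python3 -m handwheel '[0,-3,-6,0,0.35, 0,-1,-3,0,0.35, 0,0,0,0,0.35, 0,0,0,0,0.35]' 4
python3 prof.py w29 .417 -.25
```

```text
time: 63.2
tool_pos: [0.4167, -0.213, 0.1499]
tool_rot: [3.136, 0.003, 1.479]
contact_force: [0.2, -0.6, -2.8]
opening: 0.0575
grip_force: 3.5
time: 64.0
tool_pos: [0.4152, -0.2561, 0.0866]
tool_rot: [3.141, 0.0, 1.477]
contact_force: [-0.7, -0.8, -2.8]
opening: 0.0578
grip_force: 4.0
time: 64.8
tool_pos: [0.4152, -0.3042, 0.035]
tool_rot: [-3.142, -0.0, 1.478]
contact_force: [-0.2, -0.4, -0.7]
opening: 0.0576
grip_force: 4.0
time: 65.2
tool_pos: [0.4152, -0.3077, 0.0268]
tool_rot: [-3.142, -0.0, 1.478]
contact_force: [-0.5, -0.4, -1.5]
opening: 0.0577
grip_force: 4.0
-0.32 357 x 0.382 0.445 zmax 0.073
-0.31 2048 x 0.382 0.446 zmax 0.083
-0.3 8316 x 0.383 0.461 zmax 0.091
-0.29 16107 x 0.372 0.462 zmax 0.116
-0.28 36549 x 0.372 0.462 zmax 0.117
-0.27 12826 x 0.372 0.462 zmax 0.103
-0.26 4339 x 0.39 0.44 zmax 0.051
-0.25 4685 x 0.391 0.44 zmax 0.05
-0.24 3358 x 0.395 0.435 zmax 0.045
-0.23 2098 x 0.403 0.429 zmax 0.034
-0.22 2502 x 0.404 0.429 zmax 0.034
-0.21 1543 x 0.404 0.429 zmax 0.033
green y [-0.3058 -0.2288]
```

```bash
python3 -m handwheel '[0,0,0,0,0.85, 0,0,0,0,0.85, 0,0,4,0,0.85, 0,18,0,0,0.85, 0,18,0,0,0.85, 1,18,0,0,0.85, 0,0,0,0,0.85, 0,0,0,0,0.35]' 3.5
python3 -m handwheel '[0,0,0,0,0.35, 0,0,0,0,0.35, 0,0,0,0,0.35, 0,-4,10,0,0.35, 0,-6,10,0,0.35, 0,-8,10,0,0.35, 0,-8,10,0,0.35, 0,0,50,0,0.35]' 3.5
python3 -m handwheel '[0,0,40,0,0.35, 0,0,10,0,0.35, 0,0,0,0,0.35, 0,0,0,0,0.35]' 3.5
python3 tilt.py 30
```

```text
time: 66.05
tool_pos: [0.4165, -0.2531, 0.0309]
tool_rot: [3.141, 0.0, 1.48]
contact_force: [0.5, -0.4, 0.3]
opening: 0.0737
grip_force: 0.0
time: 66.85
tool_pos: [0.414, -0.2796, 0.1185]
tool_rot: [-3.135, -0.005, 1.476]
contact_force: [0.2, 0.4, -2.7]
opening: 0.0492
grip_force: 3.5
time: 67.25
tool_pos: [0.4156, -0.2798, 0.1699]
tool_rot: [-3.14, -0.001, 1.478]
contact_force: [0.4, -1.1, -2.8]
opening: 0.0494
grip_force: 3.5
scene 462 z [0.092 0.18 ] slices [(np.float64(0.092), [0.42, -0.274], np.float64(0.031), np.float64(0.01)), (np.float64(0.109), [0.427, -0.281], np.float64(0.046), np.float64(0.05)), (np.float64(0.127), [0.427, -0.273], np.float64(0.038), np.float64(0.036)), (np.float64(0.145), [0.428, -0.267], np.float64(0.031), np.float64(0.033)), (np.float64(0.162), [0.418, -0.267], np.float64(0.048), np.float64(0.028))]
side 546 z [0.093 0.333] slices [(np.float64(0.093), [0.409, -0.273], np.float64(0.044), np.float64(0.024)), (np.float64(0.141), [0.407, -0.27], np.float64(0.044), np.float64(0.03))]
wrist 10321 z [0.097 0.186] slices [(np.float64(0.097), [0.416, -0.267], np.float64(0.057), np.float64(0.037)), (np.float64(0.115), [0.415, -0.266], np.float64(0.046), np.float64(0.016)), (np.float64(0.132), [0.415, -0.265], np.float64(0.046), np.float64(0.018)), (np.float64(0.15), [0.416, -0.263], np.float64(0.044), np.float64(0.015)), (np.float64(0.168), [0.415, -0.275], np.float64(0.046), np.float64(0.035))]
```

```bash
python3 -m handwheel '[0,0,0,0,0.35, 0,0,25,0,0.35, 0,0,30,0,0.35, 3,20,0,0,0.35, 6,40,0,0,0.35, 6,40,0,0,0.35, 6,40,0,0,0.35, 6,40,0,0,0.35]' 12
python3 -m handwheel '[6,40,0,0,0.35, 6,40,0,0,0.35, 6,40,0,0,0.35, 6,40,0,0,0.35, 6,40,0,0,0.35, 6,40,0,0,0.35, 6,40,0,0,0.35, 6,40,0,0,0.35]' 12
python3 -m handwheel '[3,18,0,0,0.35, 0,6,0,0,0.35, 0,0,-40,0,0.35, 0,0,-40,0,0.35, 0,0,-30,0,0.35, 0,0,-20,0,0.35, 0,0,0,0,0.35, 0,0,0,0,0.35]' 12
python3 tilt.py 31|grep -v side
```

```text
time: 68.2
tool_pos: [0.443, -0.0984, 0.2252]
tool_rot: [-3.141, -0.0, 1.477]
contact_force: [0.9, -0.2, -2.6]
opening: 0.0491
grip_force: 12.0
time: 69.0
tool_pos: [0.491, 0.2218, 0.2249]
tool_rot: [-3.14, 0.001, 1.478]
contact_force: [0.6, 0.5, -2.1]
opening: 0.0488
grip_force: 12.0
time: 69.8
tool_pos: [0.4944, 0.2434, 0.096]
tool_rot: [-3.141, 0.0, 1.477]
contact_force: [0.1, -0.7, -1.7]
opening: 0.0487
grip_force: 12.0
scene 697 z [0.007 0.155] slices [(np.float64(0.007), [0.522, 0.313], np.float64(0.016), np.float64(0.02)), (np.float64(0.037), [0.509, 0.261], np.float64(0.047), np.float64(0.094)), (np.float64(0.066), [0.508, 0.263], np.float64(0.032), np.float64(0.086)), (np.float64(0.096), [0.496, 0.254], np.float64(0.039), np.float64(0.023)), (np.float64(0.155), [0.535, 0.279], np.float64(0.016), np.float64(0.003))]
wrist 13124 z [0.012 0.11 ] slices [(np.float64(0.032), [0.495, 0.258], np.float64(0.057), np.float64(0.038)), (np.float64(0.051), [0.499, 0.295], np.float64(0.054), np.float64(0.086)), (np.float64(0.071), [0.495, 0.26], np.float64(0.047), np.float64(0.019)), (np.float64(0.091), [0.495, 0.251], np.float64(0.049), np.float64(0.04)), (np.float64(0.11), [0.494, 0.249], np.float64(0.024), np.float64(0.008))]
```

```bash
python3 -m handwheel '[0,0,-5,0,0.35, 0,0,-4,0,0.35, 0,0,-3,0,0.35, 0,0,-3,0,0.35, 0,0,-3,0,0.35, 0,0,-2,0,0.35, 0,0,-2,0,0.35, 0,0,0,0,0.35]' 5
python3 -m handwheel '[0,0,-1,0,0.35, 0,0,0,0,0.35, 0,0,0,0,0.85, 0,0,0,0,0.85, 0,0,0,0,0.85, 0,0,40,0,0.85, 0,0,40,0,0.85, 0,0,40,0,0.85]' 4
python3 - <<'E'
from fit import *
for s in('scene','side'):
    shot(s,s+'32'); im,d,W,k=load(s+'32'); Q=cloud(d,W,k)
    for n,(x,y,R,z0,z1,r) in dict(small=(.502,.323,.04,.018,.048,.022),corks=(.502,.323,.03,.078,.1,.013),medium=(.495,.244,.042,.018,.066,.025),corkm=(.495,.244,.03,.098,.13,.013),large=(.45,-.08,.06,.012,.08,.028),corkl=(.45,-.08,.06,.114,.14,.013)).items():
        P=near(Q,x,y,R,z0,z1); print(s,n,len(P),cyl(P,r).round(4) if len(P)>5 else '',P[:,2].max().round(3) if len(P) else '')
E
```

```text
time: 70.75
tool_pos: [0.494, 0.2443, 0.0741]
tool_rot: [-3.142, -0.0, 1.478]
contact_force: [-2.2, 0.0, 3.2]
opening: 0.0492
grip_force: 5.0
time: 71.55
tool_pos: [0.4941, 0.2439, 0.1939]
tool_rot: [-3.141, 0.0, 1.478]
contact_force: [0.6, 0.0, -0.2]
opening: 0.0781
grip_force: 0.0
scene small 204 [0.5027 0.3246] 0.048
scene corks 156 [0.503  0.3244] 0.093
scene medium 338 [0.493  0.2421] 0.066
scene corkm 145 [0.4929 0.2425] 0.112
scene large 498 [ 0.4498 -0.0791] 0.08
scene corkl 104 [ 0.4502 -0.0783] 0.128
side small 237 [0.5029 0.3206] 0.048
side corks 160 [0.5026 0.3211] 0.095
side medium 411 [0.4932 0.238 ] 0.066
side corkm 144 [0.4929 0.2379] 0.114
side large 535 [ 0.4502 -0.0833] 0.08
side corkl 98 [ 0.4505 -0.0838] 0.13
```

```bash
python3 -m handwheel '[-4,-25,0,0,0.95, -5,-38,0,0,0.95, -5,-38,0,0,0.95, -5,-38,0,0,0.95, -5,-38,0,0,0.95, -5,-38,0,0,0.95, -5,-38,0,0,0.95, -5,-38,0,0,0.95]' 15
python3 -m handwheel '[-5,-34,0,0,0.95, 0,0,0,0,0.95, 0,0,-40,0,0.95, 0,0,-40,0,0.95, 0,0,-30,0,0.95, 0,0,0,0,0.95, 0,0,0,0,0.95]' 15
python3 -m handwheel '[0,0,0,0,0.35, 0,0,0,0,0.35, 0,0,0,0,0.35, 0,0,0,0,0.35, 0,0,30,0,0.35, 0,0,0,0,0.35]' 15
python3 tilt.py 33|grep -v side
```

```text
time: 72.45
tool_pos: [0.4547, -0.0485, 0.1923]
tool_rot: [-3.142, 0.0, 1.478]
contact_force: [0.6, 0.1, -0.4]
opening: 0.0871
grip_force: 0.0
time: 73.15
tool_pos: [0.4503, -0.0805, 0.0829]
tool_rot: [-3.141, -0.0, 1.478]
contact_force: [0.2, 0.2, 1.2]
opening: 0.0876
grip_force: 0.0
time: 73.75
tool_pos: [0.4518, -0.0815, 0.1152]
tool_rot: [3.137, 0.001, 1.478]
contact_force: [1.4, -0.4, -2.2]
opening: 0.0546
grip_force: 15.0
scene 758 z [0.023 0.13 ] slices [(np.float64(0.023), [0.467, -0.064], np.float64(0.055), np.float64(0.055)), (np.float64(0.044), [0.468, -0.063], np.float64(0.047), np.float64(0.04)), (np.float64(0.066), [0.468, -0.061], np.float64(0.039), np.float64(0.036)), (np.float64(0.087), [0.466, -0.061], np.float64(0.04), np.float64(0.037)), (np.float64(0.109), [0.456, -0.066], np.float64(0.054), np.float64(0.05))]
wrist 14036 z [0.021 0.125] slices [(np.float64(0.021), [0.446, -0.059], np.float64(0.062), np.float64(0.039)), (np.float64(0.042), [0.455, -0.059], np.float64(0.052), np.float64(0.024)), (np.float64(0.063), [0.454, -0.059], np.float64(0.052), np.float64(0.024)), (np.float64(0.084), [0.453, -0.058], np.float64(0.051), np.float64(0.022)), (np.float64(0.104), [0.45, -0.069], np.float64(0.056), np.float64(0.047)), (np.float64(0.125), [0.45, -0.072], np.float64(0.019), np.float64(0.006))]
```

```bash
python3 -m handwheel '[7,25,0,0,0.35, 8,27,0,0,0.35, 8,27,0,0,0.35, 7,26,0,0,0.35, 0,0,-15,0,0.35, 0,0,-10,0,0.35, 0,5,0,0,0.35, 0,5,0,0,0.35]' 15
python3 -m handwheel '[0,4,0,0,0.35, 0,7,1,0,0.35, 0,7,1,0,0.35, 1,7,1,0,0.35, 0,8,1,0,0.35, 1,7,0,0,0.35, 0,8,0,0,0.35, 1,7,-1,0,0.35]' 9
python3 tilt.py 34|grep -v side
python3 -m handwheel '[0,6,-2,0,0.35, 0,6,-3,0,0.35, 1,6,-3,0,0.35, 0,6,-3,0,0.35, 0,5,-4,0,0.35, 0,4,-4,0,0.35, 1,4,-4,0,0.35, 0,4,-4,0,0.35]' 9
python3 tilt.py 35|grep -v side
```

```text
time: 74.7
tool_pos: [0.4829, 0.0321, 0.0891]
tool_rot: [3.135, 0.003, 1.479]
contact_force: [1.1, -11.2, 17.6]
opening: 0.0556
grip_force: 15.1
time: 75.5
tool_pos: [0.4843, 0.0893, 0.091]
tool_rot: [3.139, -0.0, 1.478]
contact_force: [1.7, 0.4, 5.4]
opening: 0.0553
grip_force: 9.0
scene 374 z [0.017 0.168] slices [(np.float64(0.017), [0.49, 0.073], np.float64(0.024), np.float64(0.006)), (np.float64(0.047), [0.505, 0.071], np.float64(0.026), np.float64(0.045)), (np.float64(0.077), [0.501, 0.099], np.float64(0.012), np.float64(0.012)), (np.float64(0.108), [0.491, 0.1], np.float64(0.044), np.float64(0.041))]
wrist 8484 z [0.08  0.156] slices [(np.float64(0.095), [0.483, 0.103], np.float64(0.056), np.float64(0.028)), (np.float64(0.11), [0.485, 0.078], np.float64(0.05), np.float64(0.043))]
time: 76.45
tool_pos: [0.4857, 0.1309, 0.0636]
tool_rot: [3.14, -0.001, 1.478]
contact_force: [1.1, -1.7, -0.5]
opening: 0.0555
grip_force: 9.0
scene 153 z [0.057 0.144] slices [(np.float64(0.074), [0.494, 0.135], np.float64(0.053), np.float64(0.075)), (np.float64(0.092), [0.481, 0.134], np.float64(0.031), np.float64(0.049)), (np.float64(0.126), [0.51, 0.165], np.float64(0.035), np.float64(0.009))]
wrist 10374 z [0.01  0.128] slices [(np.float64(0.01), [0.491, 0.213], np.float64(0.027), np.float64(0.005)), (np.float64(0.034), [0.512, 0.063], np.float64(0.001), np.float64(0.002)), (np.float64(0.057), [0.491, 0.133], np.float64(0.055), np.float64(0.069)), (np.float64(0.081), [0.487, 0.131], np.float64(0.055), np.float64(0.054)), (np.float64(0.104), [0.483, 0.121], np.float64(0.025), np.float64(0.015)), (np.float64(0.128), [0.482, 0.162], np.float64(0.011), np.float64(0.002))]
```

```bash
python3 -m handwheel '[0,4,-3,0,0.35, 0,0,0,0,0.35]' 9
python3 -m handwheel '[0,0,0,0,0.35, 0,0,0,0,0.35, 0,0,0,0,0.35, 0,0,15,0,0.35, 0,-10,25,0,0.35, 0,-30,35,0,0.35, 0,-35,30,0,0.35, -8,-40,0,0,0.35]' 57
python3 -m handwheel '[-10,-40,0,0,0.35, -10,-40,0,0,0.35, -10,-40,0,0,0.35, -10,-40,0,0,0.35, -10,-40,0,0,0.35, -8,-35,0,0,0.35, 0,-15,0,0,0.35, 0,0,0,0,0.35]' 57
python3 tilt.py 36|grep -v side
```

```text
time: 76.8
tool_pos: [0.4845, 0.134, 0.06]
tool_rot: [-3.14, 0.001, 1.478]
contact_force: [-0.4, -0.5, -1.0]
opening: 0.0554
grip_force: 8.9
time: 77.6
tool_pos: [0.4802, 0.0183, 0.1697]
tool_rot: [3.132, -0.0, 1.479]
contact_force: [-0.1, -0.6, -3.0]
opening: 0.0546
grip_force: 56.9
time: 78.4
tool_pos: [0.4193, -0.2325, 0.1656]
tool_rot: [3.141, -0.0, 1.475]
contact_force: [0.0, 1.0, -2.2]
opening: 0.0544
grip_force: 56.9
scene 206 z [0.126 0.23 ] slices [(np.float64(0.147), [0.444, -0.29], np.float64(0.006), np.float64(0.014)), (np.float64(0.168), [0.433, -0.219], np.float64(0.025), np.float64(0.015)), (np.float64(0.188), [0.424, -0.226], np.float64(0.052), np.float64(0.021)), (np.float64(0.23), [0.447, -0.197], np.float64(0.024), np.float64(0.007))]
wrist 9717 z [0.14  0.204] slices [(np.float64(0.14), [0.445, -0.298], np.float64(0.062), np.float64(0.004)), (np.float64(0.153), [0.446, -0.299], np.float64(0.002), np.float64(0.002)), (np.float64(0.166), [0.423, -0.226], np.float64(0.054), np.float64(0.07)), (np.float64(0.178), [0.422, -0.228], np.float64(0.055), np.float64(0.059)), (np.float64(0.191), [0.419, -0.232], np.float64(0.049), np.float64(0.047)), (np.float64(0.204), [0.418, -0.239], np.float64(0.035), np.float64(0.019))]
```

```bash
python3 -m handwheel '[0,0,-30,0,0.35, 0,0,-40,0,0.35, 0,0,-30,0,0.35, 0,0,-15,0,0.35, 0,0,-6,0,0.35, 0,0,0,0,0.35]' 57
python3 -m handwheel '[0,0,-3,0,0.35, 0,0,-3,0,0.35, 0,0,-3,0,0.35, 0,0,-3,0,0.35, 0,0,-2,0,0.35, 0,0,0,0,0.35]' 22
python3 -m handwheel '[0,0,0,0,0.35, 0,0,0,0,0.35]' 6
python3 -m handwheel '[0,0,0,0,0.95, 0,0,0,0,0.95, 0,0,0,0,0.95, 0,0,40,0,0.95, 0,-20,40,0,0.95, 0,-20,40,0,0.95, 0,0,0,0,0.95, 0,0,0,0,0.95]'
python3 prof.py w37 .42 -.235
```

```text
time: 79.15
tool_pos: [0.4196, -0.23, 0.0448]
tool_rot: [-3.141, 0.0, 1.48]
contact_force: [-2.1, -1.0, 2.0]
opening: 0.0541
grip_force: 56.8
time: 79.75
tool_pos: [0.4192, -0.2311, 0.0305]
tool_rot: [-3.142, 0.0, 1.478]
contact_force: [0.8, 1.1, 1.3]
opening: 0.0553
grip_force: 22.0
time: 79.95
tool_pos: [0.4192, -0.2312, 0.0307]
tool_rot: [3.141, 0.0, 1.478]
contact_force: [1.8, -0.2, -0.5]
opening: 0.0555
grip_force: 6.0
time: 80.75
tool_pos: [0.4192, -0.2713, 0.1512]
tool_rot: [3.14, 0.001, 1.477]
contact_force: [0.1, 0.4, -0.4]
opening: 0.0871
grip_force: 0.0
-0.305 605 x 0.382 0.445 zmax 0.064
-0.295 1624 x 0.383 0.445 zmax 0.063
-0.285 1223 x 0.387 0.442 zmax 0.059
-0.275 1252 x 0.387 0.443 zmax 0.059
-0.265 1290 x 0.388 0.443 zmax 0.058
-0.255 1334 x 0.388 0.444 zmax 0.058
-0.245 1380 x 0.389 0.445 zmax 0.057
-0.235 1403 x 0.389 0.444 zmax 0.057
-0.225 1477 x 0.39 0.445 zmax 0.056
-0.215 1338 x 0.391 0.443 zmax 0.055
-0.205 648 x 0.403 0.431 zmax 0.041
-0.195 687 x 0.406 0.432 zmax 0.039
-0.185 698 x 0.406 0.433 zmax 0.039
green y [-0.3035 -0.2013]
```

```bash
python3 -m handwheel '[-5,-28,0,0,0.95, 0,0,-40,0,0.95, 0,0,-40,0,0.95, 0,0,-34,0,0.95, 0,0,-10,0,0.95, 0,0,0,0,0.95, 0,0,0,0,0.4, 0,0,0,0,0.4]' 4
python3 -m handwheel '[0,0,0,0,0.4, 0,0,0,0,0.4, 0,0,5,0,0.4, 0,2,10,0,0.4, 0,3,10,0,0.4, 0,4,10,0,0.4, 0,5,10,0,0.4, 0,5,10,0,0.4]' 4
python3 -m handwheel '[0,6,10,0,0.4, 0,6,10,0,0.4, 0,6,10,0,0.4, 0,6,10,0,0.4, 0,6,10,0,0.4, 0,0,50,0,0.4, 0,0,40,0,0.4, 0,0,10,0,0.4]' 4
python3 -m handwheel '[0,0,0,0,0.4, 0,0,0,0,0.4]' 4
python3 tilt.py 38 | grep -v side
```

```text
time: 81.6
tool_pos: [0.415, -0.2995, 0.0282]
tool_rot: [3.139, 0.002, 1.478]
contact_force: [0.4, -0.3, 0.0]
opening: 0.0755
grip_force: 0.0
time: 82.4
tool_pos: [0.4142, -0.2794, 0.0828]
tool_rot: [3.141, 0.0, 1.478]
contact_force: [-0.2, -0.1, -3.6]
opening: 0.0641
grip_force: 4.0
time: 83.2
tool_pos: [0.4158, -0.2508, 0.2366]
tool_rot: [3.135, 0.005, 1.478]
contact_force: [0.5, -0.3, -4.0]
opening: 0.0638
grip_force: 4.0
time: 83.4
tool_pos: [0.4135, -0.2493, 0.2304]
tool_rot: [-3.14, -0.001, 1.478]
contact_force: [0.6, 0.7, -3.8]
opening: 0.0637
grip_force: 4.0
scene 729 z [0.126 0.254] slices [(np.float64(0.151), [0.425, -0.234], np.float64(0.04), np.float64(0.035)), (np.float64(0.177), [0.423, -0.231], np.float64(0.042), np.float64(0.036)), (np.float64(0.202), [0.423, -0.23], np.float64(0.042), np.float64(0.033)), (np.float64(0.228), [0.413, -0.244], np.float64(0.064), np.float64(0.066))]
wrist 16470 z [0.146 0.295] slices [(np.float64(0.146), [0.413, -0.231], np.float64(0.045), np.float64(0.013)), (np.float64(0.176), [0.414, -0.23], np.float64(0.047), np.float64(0.017)), (np.float64(0.205), [0.415, -0.226], np.float64(0.037), np.float64(0.009)), (np.float64(0.235), [0.412, -0.256], np.float64(0.062), np.float64(0.057)), (np.float64(0.295), [0.415, -0.219], np.float64(0.03), np.float64(0.003))]
```

```bash
python3 -m handwheel '[0,0,0,0,0.4, 0,0,0,0,0.4, 0,0,0,0,0.4, 0,15,0,0,0.4, 0,25,0,0,0.4, 0,15,0,0,0.4, 0,0,-30,0,0.4, 0,0,-40,0,0.4]' 4
python3 -m handwheel '[0,0,-25,0,0.4, 0,0,-10,0,0.4, 0,0,-6,0,0.4, 0,-10,-2,0,0.4, 0,-10,-2,0,0.4, 0,-10,-3,0,0.4, 0,-11,-3,0,0.4, 0,-11,-3,0,0.4]' 4.5
python3 -m handwheel '[0,-9,-6,0,0.4, 0,-9,-6,0,0.4, 0,-9,-6,0,0.4, 0,-7,-8,0,0.4, 0,-7,-8,0,0.4, 0,-7,-8,0,0.4, 0,-5,-9,0,0.4, 0,-5,-9,0,0.4]' 4.5
python3 -m handwheel '[0,-4,-9,0,0.4, 0,-2,-5,0,0.4, 0,0,-3,0,0.4, 0,0,0,0,0.4, 0,0,0,0,0.4]' 4.5
python3 prof.py w39 .415 -.235
```

```text
time: 84.35
tool_pos: [0.4157, -0.1947, 0.1629]
tool_rot: [3.136, 0.003, 1.48]
contact_force: [-0.4, -0.8, -3.4]
opening: 0.0639
grip_force: 4.0
time: 85.15
tool_pos: [0.4147, -0.2484, 0.1083]
tool_rot: [3.14, 0.001, 1.477]
contact_force: [0.3, 0.5, -0.3]
opening: 0.0639
grip_force: 4.5
time: 85.95
tool_pos: [0.4141, -0.3051, 0.0468]
tool_rot: [-3.141, -0.0, 1.478]
contact_force: [-0.3, -1.6, -2.4]
opening: 0.0636
grip_force: 4.5
time: 86.45
tool_pos: [0.4142, -0.3106, 0.0309]
tool_rot: [-3.142, -0.0, 1.478]
contact_force: [0.4, -0.4, -1.7]
opening: 0.0635
grip_force: 4.5
-0.315 2017 x 0.378 0.448 zmax 0.085
-0.305 7417 x 0.378 0.46 zmax 0.093
-0.295 11418 x 0.37 0.46 zmax 0.111
-0.285 32485 x 0.37 0.46 zmax 0.12
-0.275 16956 x 0.37 0.46 zmax 0.107
-0.265 5132 x 0.37 0.44 zmax 0.101
-0.255 5107 x 0.386 0.44 zmax 0.058
-0.245 5430 x 0.386 0.44 zmax 0.057
-0.235 5708 x 0.386 0.44 zmax 0.056
-0.225 3757 x 0.39 0.437 zmax 0.053
-0.215 2369 x 0.401 0.427 zmax 0.039
-0.205 2803 x 0.401 0.427 zmax 0.039
-0.195 1622 x 0.401 0.427 zmax 0.038
green y [-0.3132 -0.2126]
```

```bash
python3 -m handwheel '[0,0,0,0,0.9, 0,0,0,0,0.9, 0,0,0,0,0.9, 0,18,4,0,0.9, 0,19,0,0,0.9, 0,18,0,0,0.9, 1,18,0,0,0.9, 0,0,0,0,0.9]' 4
python3 -m handwheel '[0,0,0,0,0.4, 0,0,0,0,0.4, 0,0,0,0,0.4, 0,0,0,0,0.4, 0,-4,10,0,0.4, 0,-6,10,0,0.4, 0,-8,10,0,0.4, 0,-8,10,0,0.4]' 4
python3 -m handwheel '[0,-6,10,0,0.4, 0,-6,10,0,0.4, 0,0,50,0,0.4, 0,0,40,0,0.4, 0,0,10,0,0.4, 0,0,0,0,0.4, 0,0,0,0,0.4]' 4
python3 tilt.py 40|grep -v side
```

```text
time: 87.3
tool_pos: [0.4146, -0.2345, 0.0346]
tool_rot: [-3.14, -0.001, 1.481]
contact_force: [0.7, 0.5, -0.6]
opening: 0.0827
grip_force: 0.0
time: 88.1
tool_pos: [0.4154, -0.2651, 0.0761]
tool_rot: [3.14, 0.001, 1.478]
contact_force: [-0.2, -0.5, -1.7]
opening: 0.056
grip_force: 4.0
time: 88.8
tool_pos: [0.4147, -0.2755, 0.194]
tool_rot: [-3.14, -0.001, 1.478]
contact_force: [-0.2, 0.6, 0.8]
opening: 0.0371
grip_force: 0.0
scene 628 z [0.003 0.104] slices [(np.float64(0.003), [0.436, -0.207], np.float64(0.058), np.float64(0.046)), (np.float64(0.023), [0.433, -0.202], np.float64(0.049), np.float64(0.034)), (np.float64(0.044), [0.435, -0.201], np.float64(0.04), np.float64(0.03)), (np.float64(0.064), [0.433, -0.2], np.float64(0.045), np.float64(0.025)), (np.float64(0.084), [0.43, -0.205], np.float64(0.053), np.float64(0.045)), (np.float64(0.104), [0.425, -0.21], np.float64(0.022), np.float64(0.012))]
wrist 4783 z [0.007 0.11 ] slices [(np.float64(0.007), [0.421, -0.197], np.float64(0.056), np.float64(0.019)), (np.float64(0.028), [0.421, -0.195], np.float64(0.013), np.float64(0.001)), (np.float64(0.048), [0.421, -0.195], np.float64(0.017), np.float64(0.002)), (np.float64(0.069), [0.423, -0.196], np.float64(0.019), np.float64(0.003)), (np.float64(0.09), [0.42, -0.219], np.float64(0.055), np.float64(0.055)), (np.float64(0.11), [0.419, -0.211], np.float64(0.02), np.float64(0.007))]
```

```bash
python3 -m handwheel '[0,0,0,0,0.95, 0,0,0,0,0.95, 0,0,0,0,0.95, 0,0,0,0,0.95, 0,0,0,0,0.95]' 15
python3 - <<'E'
from fit import *
print(robot.observe()['tool_pos'].round(4),robot.observe()['opening'])
for s in('wrist','scene','side'):
    shot(s,s+'41'); im,d,W,k=load(s+'41'); Q=cloud(d,W,k)
    for n,(x,y,R,z0,z1,r) in dict(large=(.42,-.222,.05,.012,.08,.028),cork=(.42,-.222,.05,.112,.14,.013),corktop=(.42,-.222,.05,.121,.14,.007)).items():
        P=near(Q,x,y,R,z0,z1); print(s,n,len(P),cyl(P,r).round(4) if len(P)>5 else '',P.mean(0) if len(P) else '')
cv2.imwrite('pics/side41.png',load('side41')[0])
E
```

```text
time: 89.45
tool_pos: [0.4152, -0.276, 0.1947]
tool_rot: [3.142, 0.0, 1.478]
contact_force: [1.0, 0.5, -1.0]
opening: 0.0719
grip_force: 0.0
[ 0.4152 -0.276   0.1947] 0.07194368897137894
wrist large 35 [ 0.4198 -0.2227] [ 0.42167508 -0.19544808  0.05053443]
wrist cork 2074 [ 0.4199 -0.2235] [ 0.41987574 -0.22193261  0.12537892]
wrist corktop 2021 [ 0.4199 -0.2222] [ 0.41985309 -0.22221648  0.12560429]
scene large 453 [ 0.4201 -0.22  ] [ 0.43212477 -0.20111608  0.04703448]
scene cork 91 [ 0.4218 -0.22  ] [ 0.42275885 -0.2155755   0.12180022]
scene corktop 60 [ 0.4213 -0.2173] [ 0.42142203 -0.21763257  0.12428293]
side large 499 [ 0.4209 -0.2244] [ 0.41291347 -0.20378452  0.04559194]
side cork 98 [ 0.4217 -0.2241] [ 0.41840087 -0.21828557  0.12326808]
side corktop 65 [ 0.4193 -0.22  ] [ 0.41945479 -0.22001731  0.12673871]
```

View pics/side41.png

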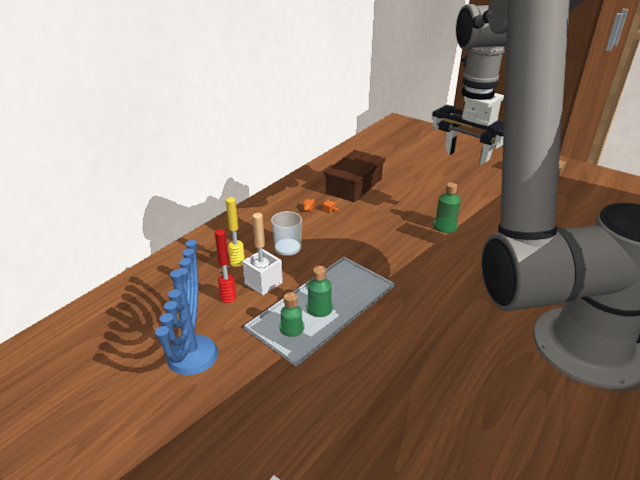

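```bash
python3 -m handwheel '[2,27,0,0,0.95, 3,27,0,0,0.95, 0,0,0,0,0.95, 0,0,-40,0,0.95, 0,0,-40,0,0.95, 0,0,-32,0,0.95, 0,0,0,0,0.95, 0,0,0,0,0.95]' 15
python3 -m handwheel '[0,0,0,0,0.4, 0,0,0,0,0.4, 0,0,0,0,0.4, 0,0,0,0,0.4, 0,0,0,0,0.4, 0,0,20,0,0.4, 0,0,40,0,0.4, 3,20,0,0,0.4]' 20
python3 -m handwheel '[7,40,0,0,0.4, 7,40,0,0,0.4, 7,40,0,0,0.4, 7,40,0,0,0.4, 7,40,0,0,0.4, 7,40,0,0,0.4, 7,40,0,0,0.4, 7,40,0,0,0.4]' 20
python3 -m handwheel '[7,30,0,0,0.4, 0,2,0,0,0.4, 0,0,0,0,0.4, 0,0,-30,0,0.4, 0,0,-15,0,0.4, 0,0,-5,0,0.4, 0,0,0,0,0.4, 0,0,0,0,0.4]' 20
python3 tilt.py 42|grep -v side
```

```text
time: 90.4
tool_pos: [0.4205, -0.2225, 0.0832]
tool_rot: [-3.141, -0.0, 1.478]
contact_force: [0.3, 0.5, -0.1]
opening: 0.0872
grip_force: 0.0
time: 91.2
tool_pos: [0.4254, -0.2047, 0.1466]
tool_rot: [3.134, 0.005, 1.476]
contact_force: [1.1, 0.7, -2.4]
opening: 0.0553
grip_force: 20.0
time: 92.0
tool_pos: [0.4788, 0.1197, 0.1424]
tool_rot: [-3.141, 0.0, 1.478]
contact_force: [0.3, -0.3, -2.6]
opening: 0.0558
grip_force: 20.0
time: 92.8
tool_pos: [0.4868, 0.1495, 0.0934]
tool_rot: [3.14, -0.0, 1.477]
contact_force: [0.7, 0.2, -2.9]
opening: 0.055
grip_force: 20.0
scene 882 z [0.011 0.15 ] slices [(np.float64(0.011), [0.506, 0.178], np.float64(0.054), np.float64(0.096)), (np.float64(0.039), [0.502, 0.17], np.float64(0.043), np.float64(0.043)), (np.float64(0.067), [0.501, 0.174], np.float64(0.036), np.float64(0.08)), (np.float64(0.094), [0.493, 0.169], np.float64(0.057), np.float64(0.034))]
wrist 19618 z [0.014 0.158] slices [(np.float64(0.014), [0.487, 0.172], np.float64(0.063), np.float64(0.04)), (np.float64(0.043), [0.489, 0.175], np.float64(0.053), np.float64(0.022)), (np.float64(0.072), [0.491, 0.208], np.float64(0.052), np.float64(0.076)), (np.float64(0.101), [0.487, 0.163], np.float64(0.055), np.float64(0.04)), (np.float64(0.158), [0.478, 0.182], np.float64(0.006), np.float64(0.002))]
```

```bash
python3 -m handwheel '[0,0,-3,0,0.4, 0,0,-2,0,0.4, 0,0,-2,0,0.4, 0,0,-2,0,0.4, 0,0,0,0,0.4]' 8
python3 -m handwheel '[0,0,0,0,0.95, 0,0,0,0,0.95, 0,0,0,0,0.95, 0,0,40,0,0.95, 0,0,40,0,0.95, 0,0,40,0,0.95, -15,-40,0,0,0.95, 0,0,0,0,0.95]' 5
python3 -m handwheel '[0,0,0,0,0.95, 0,0,0,0,0.95]'
python3 - <<'E'
from fit import *
for s in('scene','side'):
    shot(s,s+'43'); im,d,W,k=load(s+'43'); Q=cloud(d,W,k)
    for n,(x,y,R,z0,z1,r) in dict(small=(.502,.323,.04,.018,.048,.022),corks=(.502,.323,.03,.078,.1,.013),medium=(.493,.24,.042,.018,.066,.025),corkm=(.493,.24,.03,.098,.13,.013),large=(.487,.15,.045,.018,.085,.028),corkl=(.487,.15,.04,.116,.14,.013),handle=(.65,.245,.03,.11,.175,.011),htop=(.65,.245,.03,.178,.2,.0055),cup=(.695,.106,.05,.079,.095,.036)).items():
        P=near(Q,x,y,R,z0,z1); print(s,n,len(P),cyl(P,r).round(4) if len(P)>5 else '',P[:,2].max().round(3) if len(P) else '')
cv2.imwrite('pics/end.png',load('scene43')[0])
E
```

```text
time: 93.45
tool_pos: [0.4869, 0.151, 0.0849]
tool_rot: [3.139, -0.002, 1.478]
contact_force: [-1.9, 3.2, 6.7]
opening: 0.0558
grip_force: 8.0
time: 94.25
tool_pos: [0.4704, 0.1075, 0.2047]
tool_rot: [3.14, 0.001, 1.476]
contact_force: [-0.5, 0.3, -0.0]
opening: 0.0871
grip_force: 0.0
time: 94.45
tool_pos: [0.4713, 0.1104, 0.2033]
tool_rot: [-3.141, -0.0, 1.478]
contact_force: [-0.9, 0.7, 0.2]
opening: 0.0874
grip_force: 0.0
scene small 193 [0.5028 0.3246] 0.048
scene corks 157 [0.5029 0.3249] 0.092
scene medium 353 [0.493  0.2421] 0.066
scene corkm 148 [0.4929 0.243 ] 0.112
scene large 532 [0.4861 0.1555] 0.085
scene corkl 141 [0.4862 0.1562] 0.133
scene handle 245 [0.651  0.2487] 0.174
scene htop 108 [0.6527 0.2508] 0.188
scene cup 252 [0.6959 0.1079] 0.088
side small 238 [0.5029 0.3207] 0.048
side corks 158 [0.5026 0.3205] 0.095
side medium 411 [0.4931 0.238 ] 0.066
side corkm 141 [0.4932 0.2381] 0.114
side large 611 [0.4865 0.1512] 0.085
side corkl 135 [0.4864 0.1519] 0.134
side handle 257 [0.6513 0.2451] 0.175
side htop 77 [0.648  0.2482] 0.19
side cup 223 [0.6937 0.1042] 0.089
```

View pics/end.png

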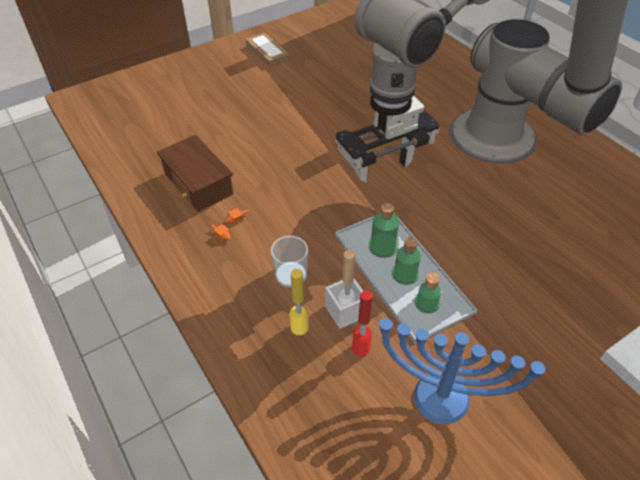

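The picture shows all three bottles upright on the tray at pixels (385,232), (407,262) and (429,294). The brush is in its holder (347,290), the cup is standing (290,262), and the bystanders have not moved.

```bash
python3 -c "
from cell import robot
print(robot.hand_in())"
```

```text
the job is handed in; nothing more can be done
None
```

The job is handed in at about 94 s, verdict not shown: the cup was brushed with two strokes, the brush is back in its holder, all three bottles were turned over in order from shortest to tallest and stand upright on the tray; two slipped in the grip on the way (the medium before its turn, the large just after) but both landed upright.

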